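Hang the bearing drivers in the roller-shutter cabinet

TASK

Put the bearing drivers away: push the cabinet's roller shutter all the way up so that it stays open by itself, hang every driver standing on the bench by its cap in a free slot of the rack inside, well home behind the rack's front lip, and then bring the shutter fully down again. Drivers already in the rack stay there, and nothing else on the bench is to be knocked about.

Things in the scene. Friction and masses are not known exactly. Their poses are not given: they have to be found in the camera images.
- cabinet: grey sheet-steel tool cabinet fixed on the bench, 410 mm deep (x), 424 wide (y), 260 high. Origin at the centre of its underside; its x points to its back (shutter on the -x side), z up. Quarter-round front half closed by the shutter; the rear half is a box with a flat hood from x = +45 mm. Sill under the shutter 48 mm high at x = -190 to -178; inner side walls at y = +-200; inner back board at x = +20, 210 high
- shutter (a joint): turn of the slatted aluminium shutter in its curved side tracks, rad: 0 fully down, 1.50 fully up at its stop. It turns about the level y axis of point track_axis: the handle rises, then goes back over the top. 0.6 kg, light damping: let go below about 0.55 rad it sinks shut, above about 0.75 rad it runs on to the open stop and stays. About 4 N at the handle moves it either way.
- shutter_grip (a point): middle of the shutter's handle, a round steel bar 14 mm thick along the cabinet's y axis, free between end posts 80 mm either side, its centre 40 mm off the slats' face; moves with the shutter. Shut: 90 mm above the bench, 222 mm in front of the cabinet's centre; open: 279 mm above the bench, 20 mm behind the centre.
- track_axis (a point): middle of the axis of the curved tracks, 55 mm above the bench over the cabinet's centre, 225 mm from the handle bar's centre; axes as the cabinet's.
- slot0 (a point): slot 0 of the rack in the cabinet, at y = -160 mm: point on its centre line, level with the rack's top (120 mm above the bench), 85 mm in front of the cabinet's centre, where a driver hangs well home; axes as the cabinet's. Slot 26 mm wide, open to the front at x = -145, blind end at x = -55. Rack 10 mm thick; a lip 8 mm high, 5 mm thick along its front edge.
- slot1 (a point): slot 1 of the rack in the cabinet, at y = -96 mm: point on its centre line, level with the rack's top (120 mm above the bench), 85 mm in front of the cabinet's centre, where a driver hangs well home; axes as the cabinet's. Slot 26 mm wide, open to the front at x = -145, blind end at x = -55. Rack 10 mm thick; a lip 8 mm high, 5 mm thick along its front edge.
- slot2 (a point): slot 2 of the rack in the cabinet, at y = -32 mm: point on its centre line, level with the rack's top (120 mm above the bench), 85 mm in front of the cabinet's centre, where a driver hangs well home; axes as the cabinet's. Slot 26 mm wide, open to the front at x = -145, blind end at x = -55. Rack 10 mm thick; a lip 8 mm high, 5 mm thick along its front edge.
- slot3 (a point): slot 3 of the rack in the cabinet, at y = 32 mm: point on its centre line, level with the rack's top (120 mm above the bench), 85 mm in front of the cabinet's centre, where a driver hangs well home; axes as the cabinet's. Slot 26 mm wide, open to the front at x = -145, blind end at x = -55. Rack 10 mm thick; a lip 8 mm high, 5 mm thick along its front edge.
- slot4 (a point): slot 4 of the rack in the cabinet, at y = 96 mm: point on its centre line, level with the rack's top (120 mm above the bench), 85 mm in front of the cabinet's centre, where a driver hangs well home; axes as the cabinet's. Slot 26 mm wide, open to the front at x = -145, blind end at x = -55. Rack 10 mm thick; a lip 8 mm high, 5 mm thick along its front edge.
- slot5 (a point): slot 5 of the rack in the cabinet, at y = 160 mm: point on its centre line, level with the rack's top (120 mm above the bench), 85 mm in front of the cabinet's centre, where a driver hangs well home; axes as the cabinet's. Slot 26 mm wide, open to the front at x = -145, blind end at x = -55. Rack 10 mm thick; a lip 8 mm high, 5 mm thick along its front edge.
- driver1: bearing driver, 0.33 kg: steel disc 50 mm across and 14 thick at the bottom, aluminium shaft 18 mm across up to 72 mm, black nylon cap 40 mm across from 72 to 104 mm. Origin under the disc's centre, z up. If present, stands upright on the bench left of the cabinet, to be hung up: shaft in a slot, cap on the rack behind the lip, disc free below, origin then 48 mm above the bench.
- driver2: bearing driver, 0.33 kg: steel disc 52 mm across and 14 thick at the bottom, aluminium shaft 18 mm across up to 72 mm, black nylon cap 40 mm across from 72 to 104 mm. Origin under the disc's centre, z up. If present, stands upright on the bench left of the cabinet, to be hung up: shaft in a slot, cap on the rack behind the lip, disc free below, origin then 48 mm above the bench.
- driver3: bearing driver, 0.33 kg: steel disc 54 mm across and 14 thick at the bottom, aluminium shaft 18 mm across up to 72 mm, black nylon cap 40 mm across from 72 to 104 mm. Origin under the disc's centre, z up. If present, stands upright on the bench left of the cabinet, to be hung up: shaft in a slot, cap on the rack behind the lip, disc free below, origin then 48 mm above the bench.
- driver4: bearing driver, 0.33 kg: steel disc 54 mm across and 14 thick at the bottom, aluminium shaft 18 mm across up to 72 mm, black nylon cap 40 mm across from 72 to 104 mm. Origin under the disc's centre, z up. If present, stands upright on the bench left of the cabinet, to be hung up: shaft in a slot, cap on the rack behind the lip, disc free below, origin then 48 mm above the bench.
- driver5: bearing driver, 0.33 kg: steel disc 52 mm across and 14 thick at the bottom, aluminium shaft 18 mm across up to 72 mm, black nylon cap 40 mm across from 72 to 104 mm. Origin under the disc's centre, z up. If present, stands upright on the bench left of the cabinet, to be hung up: shaft in a slot, cap on the rack behind the lip, disc free below, origin then 48 mm above the bench.
- hung1: bearing driver, 0.33 kg: steel disc 52 mm across and 14 thick at the bottom, aluminium shaft 18 mm across up to 72 mm, black nylon cap 40 mm across from 72 to 104 mm. Origin under the disc's centre, z up. If present, it already hangs in rack slot 0 and is to stay in the rack.
- hung2: bearing driver, 0.33 kg: steel disc 54 mm across and 14 thick at the bottom, aluminium shaft 18 mm across up to 72 mm, black nylon cap 40 mm across from 72 to 104 mm. Origin under the disc's centre, z up. If present, it already hangs in rack slot 3 and is to stay in the rack.
- hung3: bearing driver, 0.33 kg: steel disc 50 mm across and 14 thick at the bottom, aluminium shaft 18 mm across up to 72 mm, black nylon cap 40 mm across from 72 to 104 mm. Origin under the disc's centre, z up. If present, it already hangs in rack slot 5 and is to stay in the rack.
- bearing: steel ball bearing, 62 mm across, 18 mm high, lying among the drivers; a bystander, to be left where it is. Origin at the middle of its underside.
- spray: spray can, 60 mm across, 170 mm high; a bystander, to be left where it is. Origin at the middle of its underside.
- wrench: spanner 200 mm long, lying flat; a bystander, to be left where it is. Origin at the middle of its underside.
- tin: grey tin, 84 mm across, 90 mm high; a bystander, to be left where it is. Origin at the middle of its underside.
- jug: white plastic bottle, 90 mm across, 190 mm high; a bystander, to be left where it is. Origin at the middle of its underside.
Things that resemble listed ones, but are neither listed nor needed, are in the scene too. What is shaped like the driver5 but orange or yellow is not meant.

How it is judged:
By the outcome, as a careful person would: the job done as asked, in the order asked, and still so for the second after the job is handed in, with the robot touching nothing.
Of driver1, driver2, driver3, driver4, driver5 only 3 to 5 are there at a start; the rules pass over those that are not, and their reading is None.
Of hung1, hung2, hung3 only 1 to 1 are there at a start; the rules pass over those that are not, and their reading is None.
At some moment in a run one of driver1, driver2, driver3, driver4, driver5 may be knocked a few centimetres aside while the robot is not near it.
It also fails if it takes over 210 s, if anything falls off the work surface, if the arm or the gripper's body presses on something with over 40 N, if the wrist force passes 120 N, or if a joint passes its speed limit or range.

ROBOT

A 7-joint arm with a two-finger parallel gripper is mounted at the origin on the work surface. World frame = base frame: x ahead of the robot, y to its left, z up, the work surface at z = 0. Lengths are in m, angles in rad, forces in N, time in s.
With the tool pointing down it reaches from about 0.425 to 0.925 m from the base axis. Payload 6.8 kg.
Tool frame: the origin (TCP) lies at the very end of the fingers, on their centre line; the grasp point (between the pads) lies 19 mm behind it; z points along the fingers, y is the line along which they close (so a half turn about z gives the same grasp; the last joint's range is limited). The gripper opens to 85 mm and grips with 20 to 120 N. Pads are 22 mm wide; open, the fingers measure 114 mm over their backs; the gripper's body (76 mm by 85 mm) begins 54 mm behind the grasp point. The pads swing forward as they close: fully open they stand 13 mm farther back than shut.
Start: joints at [-1.396, 0.477, 0.022, 1.555, -0.011, 1.109, -0.083], TCP at [0.188, 0.648, 0.231] pointing down, gripper open.
Joint ranges: [-2.96, 2.96], [-0.34, 2.1], [-1.41, 1.46], [0.24, 2.44], [-1.37, 4.51], [0.17, 1.92], [-2.96, 2.96]. Speed limits (rad/s): [2.39, 2.39, 3.14, 3.14, 3.14, 3.14, 3.14].

INTERFACE

Orientations are given as a rotation vector (axis times angle).
In Python, from bench import r gives the robot as it stands.
- The arm moves only by the shell command python3 -m jog 'ROWS' [FORCE]. ROWS is JSON, a list of rows, each an object of numbers: "fingers": the finger opening in m, from 0 to 0.0854; "x", "y", "z": the shift along the tool's x, y, z in m; "rx", "ry", "rz": the turn, a rotation vector about the tool's x, y, z in degrees. In form: [{"fingers": .., "x": .., "y": .., "z": .., "rx": .., "ry": .., "rz": ..}, ...]. A call has 1 to 8 rows; each row shifts and turns the commanded pose from where the row before left it, along the tool's axes as they then stand; what a row does not reach is not made up. A row lasts 1/8 s, in which the tool goes at most 62.5 mm and 10.7 degrees, less where a joint would pass 70% of its speed; a pose out of reach is approached as far as the arm can. A call is refused whole if a number of a shift passes 0.0625 or a number of a turn 10.7, either way. A call with a gripper value outside its range is refused whole. The fingers move at their own pace and stop on an object; FORCE is the grip in N (left out, the last holds). Time passes only in rows, so rows that do not move let the fingers close. It gives the time, the measured TCP pose, the force, the opening and the grip force at its end, in the units of the state.
- r.get_obs(): the state, without advancing time (a new reading comes with each control period).
- r.grab_frame(name): name is "side" or "top"; returns (picture, depth): 400x640x3 uint8, red, green, blue; 400x640 float32, m along the optical axis (not along the pixel's ray), 0 where there is no reading.
- r.get_calibration(name): a dict with "mtx" (3x3 intrinsics, pixels), "extrinsics" (4x4, takes a point from camera to world coordinates). Camera axes: x right, y down, z forward; pixel columns grow to the right and rows downward; lengths in m; the calibration is good to about 2 mm. A picture is of the moment at which its call begins. get_calibration takes no time and is no camera call.
- r.hand_in(): hands the job in; it is judged then, once.
Trained networks look in the newest picture that a camera, given by its name, has taken for a name from the list of things; names that differ only in an ending like _2 or _b are one class to them, and where a whole thing is asked for, a point or a joint stands for the part that bears it (a point fixed in the world has none). Each returns a list of dicts, best first, with "score" (0 to 1); they miss things now and then, are a little off and sometimes report something else, mostly with a low value. They report only what shows in the picture. A call takes as long as a camera call. They do not tell look-alikes from the thing itself.
- r.search_frame(target, camera): "xyz" ([x, y, z] in m, in world coordinates, good to about 4 mm: the middle of the surface that is visible of it).
- r.landmark_of(target, camera): "xyz" ([x, y, z] in m, in world coordinates, good to about 4 mm: a listed point, or the origin of a listed thing).
The state is a dict: "clock": time; "joints": joint angles; "qvel": joint speeds; "tau": joint torques, N m; "tcp_pos": TCP position; "orientation": TCP orientation; "contact_force": force on the tool from outside, world axes, zero at the start; "moment": the same for the moment, N m; "grip_width": finger opening in m; "gripper_force": force on a finger pad.
Only numpy, scipy, OpenCV 4.12 (cv2) and the standard library are available. Lean on these libraries where they do the work, as an engineer would, in place of code of your own. Each camera call takes 0.05 s, during which the arm holds its last target. There are 200 camera calls.

## Working session

There is one attempt and no reset: what is moved stays moved. The work goes in short steps, Python scripts to look and compute and a shell command to move; the robot and the scene stay as the last step left them, time stands still between calls to the robot, and variables do not carry over. Pictures are saved under pics/ and viewed, at most 14 in all, crops included, and the job is handed in when it is done.

```bash
mkdir -p pics; ls; cat > h.py <<'E'
import numpy as np, cv2
from scipy.spatial.transform import Rotation as R
from bench import r
def snap(cam,name=None):
    p,d=r.grab_frame(cam)
    if name: cv2.imwrite('pics/'+name,cv2.cvtColor(p,cv2.COLOR_RGB2BGR))
    return p,d
def cloud(cam,d):
    c=r.get_calibration(cam);K=c['mtx'];T=np.array(c['extrinsics'])
    v,u=np.mgrid[:400,:640]
    P=np.stack([(u-K[0][2])/K[0][0]*d,(v-K[1][2])/K[1][1]*d,d],-1)
    return P@T[:3,:3].T+T[:3,3]
def proj(cam,p):
    c=r.get_calibration(cam);T=np.linalg.inv(np.array(c['extrinsics']));q=T[:3,:3]@np.array(p)+T[:3,3];q=np.array(c['mtx'])@q
    return (q[:2]/q[2]).round().astype(int)
E
python3 - <<'E'
from h import *
np.set_printoptions(precision=4,suppress=True)
for c in ['top','side']:
    snap(c,c+'0.png')
    print(c,np.array(r.get_calibration(c)['extrinsics']))
    for t in ['cabinet','shutter_grip','track_axis','driver1','driver2','driver5','hung1','bearing','spray','tin','jug','wrench']:
        print(t,[(np.round(x['xyz'],3).tolist(),round(x['score'],2)) for x in r.landmark_of(t,c)][:7])
o=r.get_obs();print(o)
print(R.from_rotvec(o['orientation']).as_matrix())
E
```

```text
pics
top [[ 0.0078 -0.9756  0.2192  0.2171]
 [-1.     -0.0065  0.0064 -0.027 ]
 [-0.0048 -0.2192 -0.9757  1.5799]
 [ 0.      0.      0.      1.    ]]
cabinet [([0.659, -0.173, 0.001], 0.91), ([0.562, -0.542, -0.002], 0.2)]
shutter_grip [([0.438, -0.152, 0.09], 0.66)]
track_axis []
driver1 [([0.526, 0.417, 0.003], 0.85), ([0.538, 0.252, -0.002], 0.8), ([0.626, 0.319, -0.002], 0.78), ([0.418, 0.265, -0.001], 0.73), ([0.518, 0.536, 0.002], 0.67), ([0.381, 0.368, 0.001], 0.6)]
driver2 [([0.526, 0.417, 0.003], 0.85), ([0.538, 0.252, -0.002], 0.8), ([0.626, 0.319, -0.002], 0.78), ([0.418, 0.265, -0.001], 0.73), ([0.518, 0.536, 0.002], 0.67), ([0.381, 0.368, 0.001], 0.6)]
driver5 [([0.526, 0.417, 0.003], 0.85), ([0.538, 0.252, -0.002], 0.8), ([0.626, 0.319, -0.002], 0.78), ([0.418, 0.265, -0.001], 0.73), ([0.518, 0.536, 0.002], 0.67), ([0.381, 0.368, 0.001], 0.6)]
hung1 []
bearing [([0.561, -0.324, 0.12], 0.64), ([0.473, 0.323, 0.0], 0.54)]
spray [([0.718, 0.322, 0.002], 0.81), ([0.378, 0.365, -0.0], 0.75), ([0.536, 0.249, -0.0], 0.34)]
tin [([0.461, -0.508, -0.002], 0.64)]
jug [([0.564, -0
[... 1181 characters left out ...]
6, -0.508, -0.002], 0.63)]
jug [([0.559, -0.539, -0.0], 0.8)]
wrench [([0.649, 0.439, 0.003], 0.49)]
{'clock': 1.3, 'joints': array([-1.3961,  0.477 ,  0.0224,  1.5554, -0.0115,  1.1093, -0.0831]), 'qvel': array([ 0.001 , -0.0008, -0.0002, -0.0012, -0.0008,  0.0005, -0.0004]), 'tau': array([ -0.0008, -59.6355,   1.6061, -28.1536,   0.0125,   0.0017,
        -0.    ]), 'tcp_pos': array([0.1884, 0.6482, 0.2313]), 'orientation': array([0.4428, 3.1102, 0.0001]), 'contact_force': array([-0.23  ,  0.0463,  0.0915]), 'moment': array([-0.056 , -0.0198,  0.0274]), 'gripper_force': 0.0, 'grip_width': 0.08520583997634368}
[[-0.9603  0.2791  0.    ]
 [ 0.2791  0.9603  0.    ]
 [-0.      0.     -1.    ]]
```

View pics/top0.png

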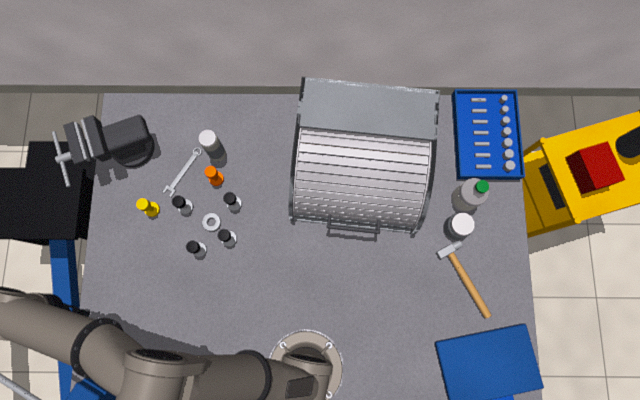

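View pics/side0.png

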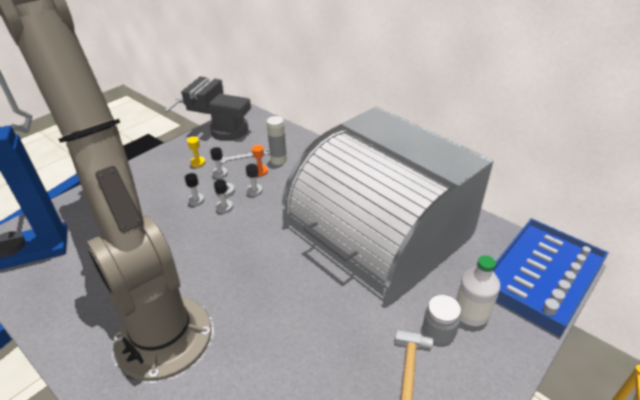

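The four black-capped drivers are at top-view pixels (181,203), (232,199), (227,236) and (195,247). The orange (213,175) and yellow (146,207) ones are look-alikes and don't count. The bearing is at (211,222). I'll confirm in a crop and measure the cabinet's yaw.

```bash
python3 - <<'E'
from h import *
p,d=snap('top')
im=cv2.cvtColor(p,cv2.COLOR_RGB2BGR)
cv2.imwrite('pics/crop1.png',cv2.resize(im[120:270,120:260],None,fx=4,fy=4,interpolation=cv2.INTER_CUBIC))
P=cloud('top',d)
m=(abs(P[...,2]-.26)<.006)&(P[...,0]>.5)&(abs(P[...,1]+.17)<.35)
q=(P[m][:,:2]).astype(np.float32)
print(m.sum(),cv2.minAreaRect(q), cv2.boxPoints(cv2.minAreaRect(q)))
# cap tops
for x,y in [(.525,.419),(.538,.253),(.416,.264),(.379,.366)]:
    mm=(np.hypot(P[...,0]-x,P[...,1]-y)<.04)&(abs(P[...,2]-.104)<.008)
    print(mm.sum(),P[mm].mean(0), (P[mm].max(0)+P[mm].min(0))/2)
E
```

```text
6972 ((0.7358239889144897, -0.17727379500865936), (0.4250136613845825, 0.2680457532405853), 84.42603302001953) [[ 0.5817939  -0.37575808]
 [ 0.84857225 -0.40179354]
 [ 0.8898541   0.02121049]
 [ 0.6230757   0.04724595]]
115 [0.52671638 0.42030098 0.1037637 ] [0.52635419 0.41947796 0.10357016]
119 [0.53851176 0.25454532 0.10361609] [0.53811085 0.25437924 0.10427141]
120 [0.41749571 0.26748813 0.10392793] [0.41732952 0.26803205 0.10432066]
124 [0.37988113 0.36500308 0.10351778] [0.38012305 0.36540657 0.10393831]
```

View pics/crop1.png

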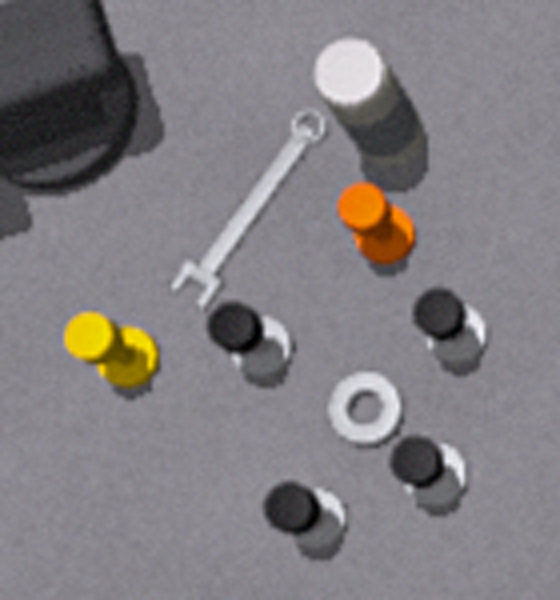

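The crop confirms it: four black-capped drivers, plus orange and yellow look-alikes. First I align the tool so tool x = cabinet y and tool y = cabinet x.

```bash
cat >> h.py <<'E'
C=np.array([.662,-.171,0]);YAW=-.0972
def cab(p): return R.from_euler('z',-YAW).apply(np.asarray(p)-C)
def st():
    o=r.get_obs();M=R.from_rotvec(o['orientation']).as_matrix();b=R.from_euler('z',-YAW).as_matrix()@M
    print('t',round(o['clock'],2),'cab',(cab(o['tcp_pos'])*1000).round(1),'world',o['tcp_pos'].round(4),'toolx',b[:,0].round(3),'toolz',b[:,2].round(3),'F',o['contact_force'].round(1),'w',round(o['grip_width'],4),'g',round(o['gripper_force'],1),'j',o['joints'].round(2))
E
python3 -m jog '[{"rz":9.9},{"rz":9.9},{"rz":9.9},{"rz":9.9},{"rz":9.9},{"rz":9.9},{"rz":9.9},{"rz":9.9}]'
python3 - <<'E'
from h import *
st()
p,d=r.grab_frame('top');P=cloud('top',d);Q=cab(P)
m=(abs(Q[...,1])<.06)&(Q[...,2]>.075)&(Q[...,2]<.11)&(Q[...,0]<-.205)&(Q[...,0]>-.26)
print(m.sum(),Q[m].mean(0),Q[m].min(0),Q[m].max(0))
for k,(x,y) in enumerate([(.5264,.4195),(.5381,.2544),(.4173,.268),(.3801,.3654)]): print('ABCD'[k],cab([x,y,0])*1000)
E
```

```text
t 1.35 cab [-550.9  769.3  231.3] world [0.1883 0.6482 0.2313] toolx [-0.983  0.185  0.   ] toolz [-0. -0. -1.] F [ 0.1 -0.1  0.2] w 0.0856 g 0.0 j [-1.4   0.48  0.02  1.56 -0.01  1.11 -0.08]validation failed for argument at $[0]...
Traceback (most recent call last):
  File "h.py", line 17, in cab
    def cab(p): return R.from_euler('z',-YAW).apply(np.asarray(p)-C)
                       ~~~~~~~~~~~~~~~~~~~~~~~~~~~~^^^^^^^^^^^^^^^^^
  File "scipy/spatial/transform/_rotation.pyx", line 2580, in scipy.spatial.transform._rotation.Rotation.apply
ValueError: Expected input of shape (3,) or (P, 3), got (400, 640, 3).
```

The call was refused, so rows probably need every key.

```bash
sed -i 's/^def cab.*/def cab(p): return (np.asarray(p)-C)@R.from_euler("z",YAW).as_matrix()/' h.py
python3 -m jog '[{"fingers":0.04,"x":0,"y":0,"z":0,"rx":0,"ry":0,"rz":9.9}]' 40
echo; python3 -m jog '[{"fingers":0.04,"rz":9.9}]'
python3 - <<'E'
from h import *
st()
p,d=r.grab_frame('top');P=cloud('top',d);Q=cab(P)
m=(abs(Q[...,1])<.06)&(Q[...,2]>.075)&(Q[...,2]<.11)&(Q[...,0]<-.205)&(Q[...,0]>-.26)
print(m.sum(),Q[m].mean(0),Q[m].min(0),Q[m].max(0))
for k,(x,y) in enumerate([(.5264,.4195),(.5381,.2544),(.4173,.268),(.3801,.3654)]): print('ABCD'[k],cab([x,y,0])*1000)
E
```

```text
clock: 1.52
tcp_pos: [0.1884, 0.6482, 0.2313]
orientation: [-0.715, -3.059, -0.0]
contact_force: [0.1, -0.4, -0.8]
grip_width: 0.0697
gripper_force: 0.0

t 1.52 cab [-550.8  769.4  231.3] world [0.1884 0.6482 0.2313] toolx [-0.935  0.354  0.   ] toolz [-0.  0. -1.] F [ 0.1 -0.4 -0.8] w 0.0697 g 0.0 j [-1.42  0.48  0.06  1.56 -0.03  1.11 -0.24]
163 [-0.22246747 -0.0006939   0.0945824 ] [-0.22872691 -0.05915324  0.08449161] [-0.21460742  0.05965835  0.10243061]
A [-192.26620432  574.55314521    0.        ]
B [-164.59896813  411.36790066    0.        ]
C [-286.14860717  413.18042622    0.        ]
D [-332.62539514  506.51052951    0.        ]validation failed for argument at $[0]...
```

```bash

python3 -m jog '[{"fingers":0.04,"x":0,"y":0,"z":0,"rx":0,"ry":0,"rz":9.9},{"fingers":0.04,"x":0,"y":0,"z":0,"rx":0,"ry":0,"rz":9.9},{"fingers":0.04,"x":0,"y":0,"z":0,"rx":0,"ry":0,"rz":9.9},{"fingers":0.04,"x":0,"y":0,"z":0,"rx":0,"ry":0,"rz":9.9},{"fingers":0.04,"x":0,"y":0,"z":0,"rx":0,"ry":0,"rz":9.9},{"fingers":0.04,"x":0,"y":0,"z":0,"rx":0,"ry":0,"rz":9.9},{"fingers":0.04,"x":0,"y":0,"z":0,"rx":0,"ry":0,"rz":9.9}]' >/dev/null
python3 -m jog '[{"fingers":0.04,"x":-0.045,"y":0.037,"z":-0.01,"rx":0,"ry":0,"rz":0},{"fingers":0.04,"x":-0.045,"y":0.037,"z":-0.01,"rx":0,"ry":0,"rz":0},{"fingers":0.04,"x":-0.045,"y":0.037,"z":-0.01,"rx":0,"ry":0,"rz":0},{"fingers":0.04,"x":-0.045,"y":0.037,"z":-0.01,"rx":0,"ry":0,"rz":0},{"fingers":0.04,"x":-0.045,"y":0.037,"z":-0.01,"rx":0,"ry":0,"rz":0},{"fingers":0.04,"x":-0.045,"y":0.037,"z":0,"rx":0,"ry":0,"rz":0},{"fingers":0.04,"x":0,"y":0,"z":0,"rx":0,"ry":0,"rz":0}]' >/dev/null
python3 -c 'from h import *;st()'
```

```text
t 3.33 cab [-324.4  495.7  282.1] world [0.3872 0.3538 0.2821] toolx [0.004 1.    0.   ] toolz [ 0.001  0.    -1.   ] F [-0.2  0.7  0.7] w 0.0403 g 0.0 j [-1.27  0.18  0.47  1.88 -0.09  1.1  -0.86]
```

```bash

python3 -m jog '[{"fingers":0.04,"x":-0.062,"y":0,"z":0,"rx":0,"ry":0,"rz":0},{"fingers":0.04,"x":-0.062,"y":0,"z":0,"rx":0,"ry":0,"rz":0},{"fingers":0.04,"x":-0.062,"y":0,"z":0,"rx":0,"ry":0,"rz":0},{"fingers":0.04,"x":-0.062,"y":0,"z":0,"rx":0,"ry":0,"rz":0},{"fingers":0.04,"x":-0.062,"y":0,"z":0,"rx":0,"ry":0,"rz":0},{"fingers":0.04,"x":-0.062,"y":0,"z":0,"rx":0,"ry":0,"rz":0},{"fingers":0.04,"x":-0.062,"y":0,"z":0,"rx":0,"ry":0,"rz":0},{"fingers":0.04,"x":-0.062,"y":0,"z":0,"rx":0,"ry":0,"rz":0}]' >/dev/null
python3 -m jog '[{"fingers":0.04,"x":0,"y":0,"z":0,"rx":-9,"ry":0,"rz":0},{"fingers":0.04,"x":0,"y":0,"z":0,"rx":-9,"ry":0,"rz":0},{"fingers":0.04,"x":0,"y":0,"z":0,"rx":-9,"ry":0,"rz":0},{"fingers":0.04,"x":0,"y":0,"z":0,"rx":-9,"ry":0,"rz":0},{"fingers":0.04,"x":0,"y":0,"z":0,"rx":-9,"ry":0,"rz":0},{"fingers":0.04,"x":0,"y":0,"z":0,"rx":0,"ry":0,"rz":0}]' >/dev/null
python3 -c 'from h import *;st()'
```

```text
t 5.08 cab [-332.7   12.4  285.9] world [ 0.3321 -0.1264  0.2859] toolx [-0.023  0.998  0.051] toolz [ 0.343  0.056 -0.938] F [ 0.2 -0.1  0.5] w 0.0403 g 0.0 j [ 0.26 -0.34  0.03  2.36 -0.16  0.79  0.3 ]
```

```bash
cat >> h.py <<'E'
def to(t,tilt=0):
    """rotation (deg rotvec, about tool axes) to the wanted tilt; shift after that rotation in the new tool axes (mm); and shift without rotation"""
    o=r.get_obs();M=R.from_rotvec(o['orientation']);W=R.from_euler('z',YAW)*R.from_matrix([[0,1,0],[1,0,0],[0,0,-1]])*R.from_euler('x',-tilt,degrees=True)
    d=W0(t)-o['tcp_pos']
    print('rot',(M.inv()*W).as_rotvec(degrees=True).round(1),'shift_after',(W.inv().apply(d)*1000).round(1),'shift_now',(M.inv().apply(d)*1000).round(1))
def W0(t): return R.from_euler('z',YAW).apply(np.asarray(t)/1000)+C
E
python3 -m jog '[{"fingers":0.04,"x":0,"y":0.012,"z":0.058,"rx":0,"ry":0,"rz":0},{"fingers":0.04,"x":0,"y":0.012,"z":0.058,"rx":0,"ry":0,"rz":0},{"fingers":0.04,"x":0,"y":0,"z":0,"rx":-9,"ry":0,"rz":0},{"fingers":0.04,"x":0,"y":0,"z":0,"rx":-9,"ry":0,"rz":0},{"fingers":0.04,"x":0,"y":0,"z":0,"rx":0,"ry":0,"rz":0}]' >/dev/null
python3 -c 'from h import *;st();to([-264,0,132],40)'
```

```text
t 5.7 cab [-274.2   22.   193.1] world [ 0.3912 -0.1225  0.1931] toolx [-0.039  0.997  0.072] toolz [ 0.386  0.081 -0.919] F [ 0.1 -0.5  0.7] w 0.04 g 0.0 j [ 0.62 -0.06 -0.33  2.42 -0.42  0.44  0.56]
rot [-17.2  -4.7  -0.2] shift_after [-22.  -31.4  53.4] shift_now [-26.7 -14.4  58.3]
```

```bash

python3 -m jog '[{"fingers":0.04,"x":-0.01,"y":0,"z":0,"rx":8,"ry":-4.7,"rz":0},{"fingers":0.04,"x":-0.012,"y":0.02,"z":0.02,"rx":0,"ry":0,"rz":0},{"fingers":0.04,"x":0,"y":0,"z":0,"rx":0,"ry":0,"rz":0}]' 30 >/dev/null
python3 -c 'from h import *;st();to([-236,0,138],15)'
```

```text
t 6.08 cab [-247.6    8.3  177.8] world [ 0.4164 -0.1387  0.1778] toolx [-0.029  0.999  0.027] toolz [ 0.291  0.034 -0.956] F [-1.   0.1  0.5] w 0.0399 g 0.0 j [ 0.63  0.05 -0.4   2.32 -0.12  0.49  0.25]
rot [ 2.  -1.9  1.2] shift_after [-8.3  0.9 41.5] shift_now [-9.7 -0.7 41.2]
```

```bash

python3 -m jog '[{"fingers":0.04,"x":-0.008,"y":0,"z":0.02,"rx":2,"ry":-1.9,"rz":1.2},{"fingers":0.04,"x":0,"y":0,"z":0.02,"rx":0,"ry":0,"rz":0},{"fingers":0.04,"x":0,"y":0,"z":0,"rx":0,"ry":0,"rz":0}]' 30 >/dev/null
python3 -c 'from h import *;st();to([-218,0,75],15)'
```

```text
t 6.45 cab [-239.2    1.4  138.3] world [ 0.4241 -0.1464  0.1383] toolx [0.001 1.    0.001] toolz [ 0.255  0.001 -0.967] F [ 0.1 -0.4  0.4] w 0.0405 g 0.0 j [ 0.58  0.15 -0.38  2.32  0.07  0.42  0.05]
rot [-0.2 -0.1 -0.1] shift_after [-1.4  4.1 66.7] shift_now [-1.5  4.3 66.6]
```

```bash

python3 -m jog '[{"fingers":0.04,"x":-0.001,"y":0.004,"z":0.016,"rx":0,"ry":0,"rz":0},{"fingers":0.04,"x":0,"y":0,"z":0.016,"rx":0,"ry":0,"rz":0},{"fingers":0.04,"x":0,"y":0,"z":0.016,"rx":0,"ry":0,"rz":0},{"fingers":0.04,"x":0,"y":0,"z":0.016,"rx":0,"ry":0,"rz":0},{"fingers":0.04,"x":0,"y":0,"z":0,"rx":0,"ry":0,"rz":0}]' 30 >/dev/null
python3 -c 'from h import *;st()'
python3 -m jog '[{"fingers":0.0,"x":0,"y":0,"z":0,"rx":0,"ry":0,"rz":0},{"fingers":0.0,"x":0,"y":0,"z":0,"rx":0,"ry":0,"rz":0},{"fingers":0.0,"x":0,"y":0,"z":0,"rx":0,"ry":0,"rz":0},{"fingers":0.0,"x":0,"y":0,"z":0,"rx":0,"ry":0,"rz":0}]' 30 >/dev/null
python3 -c 'from h import *;st()
# bar path shifts in tool axes for tilt 15, relative to shut
import numpy as np
a0=np.arctan2(35,222);T=np.radians(15)
prev=None
for k in range(0,15):
    th=k*.1;x=-225*np.cos(a0+th);z=225*np.sin(a0+th)
    if prev is not None:
        dx,dz=x-prev[0],z-prev[1]
        print(round(th,1),"y",round(dx*np.cos(T)+dz*np.sin(T),1),"z",round(dx*np.sin(T)-dz*np.cos(T),1))
    prev=(x,z)
'
```

```text
t 7.08 cab [-218.4   -0.5   78.5] world [ 0.4446 -0.1503  0.0785] toolx [0.003 1.    0.001] toolz [ 0.257  0.    -0.966] F [-0.3 -0.9 -1.1] w 0.0401 g 0.0 j [ 0.47  0.3  -0.29  2.33  0.22  0.27 -0.1 ]
t 7.58 cab [-220.6   -1.    78.4] world [ 0.4423 -0.1506  0.0784] toolx [0.004 1.    0.001] toolz [ 0.255 -0.    -0.967] F [-6.3  2.8  4.5] w 0.0129 g 29.2 j [ 0.48  0.3  -0.3   2.33  0.22  0.27 -0.1 ]
0.1 y 10.1 z -20.1
0.2 y 12.1 z -19.0
0.3 y 13.9 z -17.7
0.4 y 15.6 z -16.2
0.5 y 17.2 z -14.5
0.6 y 18.5 z -12.7
0.7 y 19.7 z -10.8
0.8 y 20.7 z -8.8
0.9 y 21.5 z -6.7
1.0 y 22.0 z -4.5
1.1 y 22.4 z -2.3
1.2 y 22.5 z -0.1
1.3 y 22.4 z 2.2
1.4 y 22.1 z 4.4
```

```bash

python3 -m jog '[{"fingers":0.0,"x":0,"y":0.005,"z":-0.010,"rx":0,"ry":0,"rz":0},{"fingers":0.0,"x":0,"y":0.0051,"z":-0.0101,"rx":0,"ry":0,"rz":0},{"fingers":0.0,"x":0,"y":0.006,"z":-0.0095,"rx":0,"ry":0,"rz":0},{"fingers":0.0,"x":0,"y":0.0061,"z":-0.0095,"rx":0,"ry":0,"rz":0},{"fingers":0.0,"x":0,"y":0.007,"z":-0.0089,"rx":0,"ry":0,"rz":0},{"fingers":0.0,"x":0,"y":0.007,"z":-0.0088,"rx":0,"ry":0,"rz":0},{"fingers":0.0,"x":0,"y":0.0078,"z":-0.0081,"rx":0,"ry":0,"rz":0},{"fingers":0.0,"x":0,"y":0.0078,"z":-0.0081,"rx":0,"ry":0,"rz":0}]' 30 
python3 -c 'from h import *;st()'
```

```text
clock: 8.57
tcp_pos: [0.4709, -0.1535, 0.1613]
orientation: [2.186, 1.974, 0.252]
contact_force: [-13.2, 1.3, 3.1]
grip_width: 0.0126
gripper_force: 29.6
t 8.57 cab [-191.9   -1.2  161.3] world [ 0.4709 -0.1535  0.1613] toolx [0.005 1.    0.002] toolz [ 0.249  0.001 -0.969] F [-13.2   1.3   3.1] w 0.0126 g 29.6 j [ 0.56  0.19 -0.39  2.2   0.09  0.52  0.01]
```

```bash

python3 -m jog '[{"fingers":0.0,"x":0,"y":0.0086,"z":-0.0073,"rx":0,"ry":0,"rz":0},{"fingers":0.0,"x":0,"y":0.0086,"z":-0.0072,"rx":0,"ry":0,"rz":0},{"fingers":0.0,"x":0,"y":0.0092,"z":-0.0064,"rx":0,"ry":0,"rz":0},{"fingers":0.0,"x":0,"y":0.0093,"z":-0.0063,"rx":0,"ry":0,"rz":0},{"fingers":0.0,"x":0,"y":0.0098,"z":-0.0054,"rx":0,"ry":0,"rz":0},{"fingers":0.0,"x":0,"y":0.0099,"z":-0.0054,"rx":0,"ry":0,"rz":0},{"fingers":0.0,"x":0,"y":0.0103,"z":-0.0044,"rx":0,"ry":0,"rz":0},{"fingers":0.0,"x":0,"y":0.0104,"z":-0.0044,"rx":0,"ry":0,"rz":0}]' 30 >/dev/null
python3 -c 'from h import *;st()'
python3 -m jog '[{"fingers":0.0,"x":0,"y":0.0107,"z":-0.0034,"rx":0,"ry":0,"rz":0},{"fingers":0.0,"x":0,"y":0.0108,"z":-0.0033,"rx":0,"ry":0,"rz":0},{"fingers":0.0,"x":0,"y":0.011,"z":-0.0023,"rx":0,"ry":0,"rz":0},{"fingers":0.0,"x":0,"y":0.011,"z":-0.0022,"rx":0,"ry":0,"rz":0},{"fingers":0.0,"x":0,"y":0.0112,"z":-0.0012,"rx":0,"ry":0,"rz":0},{"fingers":0.0,"x":0,"y":0.0112,"z":-0.0011,"rx":0,"ry":0,"rz":0},{"fingers":0.0,"x":0,"y":0.0112,"z":0,"rx":0,"ry":0,"rz":0},{"fingers":0.0,"x":0,"y":0.0113,"z":0,"rx":0,"ry":0,"rz":0}]' 30 >/dev/null
python3 -c 'from h import *;st()'
```

```text
t 9.57 cab [-125.4   -1.6  229.2] world [ 0.537  -0.1604  0.2292] toolx [0.004 1.    0.001] toolz [ 0.26   0.    -0.966] F [-1.1  0.6 -2.1] w 0.0128 g 30.8 j [ 0.54  0.19 -0.39  2.01  0.08  0.7   0.01]
t 10.57 cab [-42.8  -2.1 263.2] world [ 0.6192 -0.1689  0.2632] toolx [0.004 1.    0.002] toolz [ 0.258  0.001 -0.966] F [ 1.2  0.2 -2.4] w 0.0128 g 31.1 j [ 0.49  0.29 -0.37  1.79  0.13  0.82 -0.04]
```

```bash

python3 -m jog '[{"fingers":0.0,"x":0,"y":0.0112,"z":0.001,"rx":0,"ry":0,"rz":0},{"fingers":0.0,"x":0,"y":0.0112,"z":0.0011,"rx":0,"ry":0,"rz":0},{"fingers":0.0,"x":0,"y":0.0111,"z":0.0021,"rx":0,"ry":0,"rz":0},{"fingers":0.0,"x":0,"y":0.011,"z":0.0023,"rx":0,"ry":0,"rz":0},{"fingers":0.0,"x":0,"y":0.011,"z":0.0026,"rx":0,"ry":0,"rz":0},{"fingers":0.0,"x":0,"y":0,"z":0,"rx":0,"ry":0,"rz":0},{"fingers":0.04,"x":0,"y":0,"z":0,"rx":0,"ry":0,"rz":0},{"fingers":0.04,"x":0,"y":0,"z":0,"rx":0,"ry":0,"rz":0}]' 30 
python3 -m jog '[{"fingers":0.04,"x":0,"y":0,"z":-0.02,"rx":0,"ry":0,"rz":0},{"fingers":0.04,"x":0,"y":0,"z":-0.05,"rx":0,"ry":0,"rz":0},{"fingers":0.04,"x":0,"y":-0.06,"z":-0.02,"rx":0,"ry":0,"rz":0},{"fingers":0.04,"x":0.06,"y":-0.06,"z":0,"rx":0,"ry":0,"rz":0},{"fingers":0.04,"x":0.06,"y":-0.06,"z":0,"rx":5,"ry":0,"rz":0},{"fingers":0.04,"x":0.06,"y":-0.02,"z":0,"rx":10,"ry":0,"rz":0},{"fingers":0.06,"x":0.06,"y":0,"z":0,"rx":0,"ry":0,"rz":0},{"fingers":0.06,"x":0.06,"y":0,"z":0,"rx":0,"ry":0,"rz":0}]' 30 >/dev/null
python3 - <<'E'
from h import *
st()
for c in ['top','side']:
    p,d=snap(c,c+'1.png')
    if c=='top':
        Q=cab(cloud(c,d));np.save('q.npy',Q)
        for s,y in enumerate([-160,-96,-32,32,96,160]):
            m=(abs(Q[...,0]+.085)<.03)&(abs(Q[...,1]-y/1000)<.03)&(Q[...,2]>.135)&(Q[...,2]<.165)
            print(s,m.sum(),Q[m].mean(0) if m.sum() else '')
        P=cloud(c,d)
        for x,y in [(.5264,.4195),(.5381,.2544),(.4173,.268),(.3801,.3654)]:
            mm=(np.hypot(P[...,0]-x,P[...,1]-y)<.045)&(abs(P[...,2]-.104)<.008)
            print(mm.sum(),cab(P[mm].mean(0))*1000)
E
```

```text
clock: 11.58
tcp_pos: [0.6736, -0.1748, 0.2688]
orientation: [2.18, 1.969, 0.26]
contact_force: [0.5, -0.6, 0.3]
grip_width: 0.04
gripper_force: 0.0
t 12.57 cab [-171.9  267.7  315.9] world [0.5169 0.1121 0.3159] toolx [0.005 1.    0.002] toolz [ 0.002  0.002 -1.   ] F [ 0.4 -0.1  0.1] w 0.0601 g 0.0 j [ 0.17  0.21 -0.59  1.77  0.12  1.2  -0.55]
0 0 
1 0 
2 0 
3 0 
4 0 
5 128 [-0.09082746  0.16380065  0.15016457]
117 [-191.97512813  575.55891954  103.57944727]
117 [-164.42038123  411.50599607  102.96471643]
50 [-311.25402899  387.11685112  103.17114644]
123 [-333.2318585   506.43059134  103.30257435]
```

View pics/top1.png

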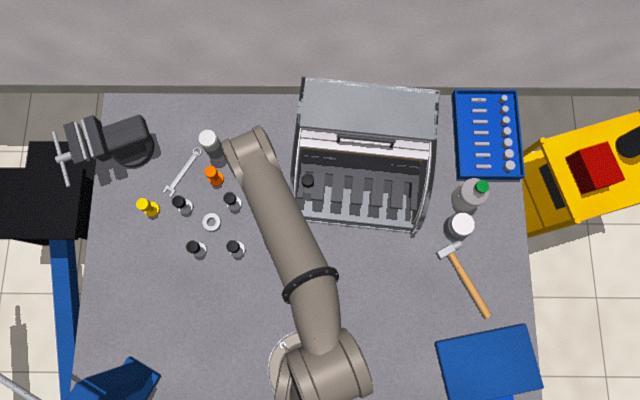

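Shutter is fully open. The hung driver is in slot 5 (pixel 308,181), so I'll use slots 1–4. Driver C has been nudged to about (234,247). Next I measure the slots and C.

```bash
python3 - <<'E'
from h import *
Q=np.load('q.npy')
m=(Q[...,0]>-.135)&(Q[...,0]<-.065)&(abs(Q[...,1])<.2)&(Q[...,2]>.108)&(Q[...,2]<.13)
y=Q[m][:,1]*1000;h,e=np.histogram(y,np.arange(-200,201,4))
print([(int(a),int(b)) for a,b in zip(e,h)])
print('rack z',np.median(Q[m][:,2]))
m=(Q[...,2]>.095)&(Q[...,2]<.112)&(abs(Q[...,0]+.31)<.035)&(abs(Q[...,1]-.39)<.045)
print('C',m.sum(),Q[m].mean(0)*1000)
m=(abs(Q[...,2]-.128)<.004)&(abs(Q[...,1])<.19)&(Q[...,0]<-.12);print('lip',m.sum(),np.median(Q[m],0))
E
```

```text
[(-200, 24), (-196, 0), (-192, 16), (-188, 23), (-184, 30), (-180, 28), (-176, 25), (-172, 18), (-168, 0), (-164, 0), (-160, 0), (-156, 0), (-152, 0), (-148, 8), (-144, 25), (-140, 25), (-136, 29), (-132, 25), (-128, 28), (-124, 27), (-120, 24), (-116, 30), (-112, 27), (-108, 16), (-104, 0), (-100, 0), (-96, 0), (-92, 0), (-88, 0), (-84, 7), (-80, 27), (-76, 24), (-72, 27), (-68, 28), (-64, 22), (-60, 25), (-56, 28), (-52, 28), (-48, 26), (-44, 12), (-40, 0), (-36, 0), (-32, 0), (-28, 0), (-24, 0), (-20, 6), (-16, 27), (-12, 27), (-8, 26), (-4, 25), (0, 27), (4, 26), (8, 25), (12, 28), (16, 26), (20, 10), (24, 0), (28, 0), (32, 0), (36, 0), (40, 0), (44, 4), (48, 25), (52, 27), (56, 25), (60, 27), (64, 27), (68, 26), (72, 25), (76, 24), (80, 27), (84, 6), (88, 0), (92, 0), (96, 0), (100, 0), (104, 0), (108, 7), (112, 27), (116, 26), (120, 26), (124, 27), (128, 25), (132, 25), (136, 27), (140, 27), (144, 18), (148, 5), (152, 1), (156, 1), (160, 1), (164, 0), (168, 0), (172, 6), (176, 13), (180, 19), (184, 22), (188, 25), (192, 19), (196, 1)]
rack z 0.1191187541264369
C 121 [-317.69572527  379.45790914  103.33650766]
lip 135 [-0.14176453 -0.00420938  0.12680551]
```

```bash
sed -i 's/^C=np.*/C=np.array([.6622,-.1686,0]);YAW=-.0972/' h.py
python3 -m jog '[{"fingers":0.064,"x":0.048,"y":0.003,"z":0.03,"rx":0,"ry":0,"rz":0},{"fingers":0.064,"x":0.048,"y":0.003,"z":0.03,"rx":0,"ry":0,"rz":0},{"fingers":0.064,"x":0.048,"y":0.002,"z":0.05,"rx":0,"ry":0,"rz":0},{"fingers":0.064,"x":0,"y":0,"z":0.05,"rx":0,"ry":0,"rz":0},{"fingers":0.064,"x":0,"y":0,"z":0,"rx":0,"ry":0,"rz":0}]' 30 >/dev/null
python3 - <<'E'
from h import *
st();to([-164.5,409.1,78])
Q=cab(cloud('side',snap('side')[1]))*1000
for n,x,y in [('A',-192,573),('B',-164.5,409),('C',-317.7,377),('D',-333,504)]:
    m=(abs(Q[...,2]-104)<6)&(np.hypot(Q[...,0]-x,Q[...,1]-y)<35);print(n,m.sum(),Q[m].mean(0).round(1))
E
```

```text
t 13.3 cab [-165.4  401.   157. ] world [0.5365 0.2466 0.157 ] toolx [ 0.004  1.    -0.003] toolz [-0.006 -0.003 -1.   ] F [ 0.7 -0.9  1.4] w 0.0642 g 0.0 j [-0.09  0.49 -0.58  1.8   0.32  0.96 -0.91]
rot [-0.3  0.2 -0.2] shift_after [ 8.1  0.9 79. ] shift_now [ 8.3  1.3 79. ]
A 66 [-195.5  564.9  102. ]
B 70 [-166.7  401.7  102. ]
C 92 [-320.7  368.5  102. ]
D 78 [-335.2  495.9  101.8]
```

```bash
python3 - <<'E'
from h import *
for c in ['side','top']:
  Q=cab(cloud(c,snap(c)[1]))*1000
  for n,x,y in [('A',-192,573),('B',-164.5,409),('C',-317.7,377),('D',-333,504)]:
    m=(abs(Q[...,2]-104)<14)&(np.hypot(Q[...,0]-x,Q[...,1]-y)<38);q=Q[m]
    (cx,cy),rad=cv2.minEnclosingCircle(q[q[:,2]>q[:,2].max()-8][:,:2].astype(np.float32)) if len(q) else ((0,0),0)
    print(c,n,m.sum(),round(cx,1),round(cy,1),round(rad,1), q[:,2].max() if len(q) else '', 'y range',np.percentile(q[:,1],[2,98]).round(1) if len(q) else '')
  m=(abs(Q[...,0]+100)<25)&(abs(Q[...,1])<190)&(abs(Q[...,2]-120)<5)
  h,e=np.histogram(Q[m][:,1],np.arange(-60,120,3));print([(int(a),int(b)) for a,b in zip(e,h)])
E
```

```text
side A 90 -194.8 567.3 22.7 106.46286992113517 y range [545.8 586.3]
side B 101 -165.8 404.4 22.6 104.87710328365594 y range [383.8 419.3]
side C 118 -319.5 368.8 21.9 107.57027313391153 y range [350.9 386.5]
side D 108 -334.3 498.6 22.1 105.65848370809881 y range [478.5 514.8]
[(-60, 12), (-57, 19), (-54, 9), (-51, 2), (-48, 0), (-45, 0), (-42, 0), (-39, 0), (-36, 0), (-33, 0), (-30, 0), (-27, 16), (-24, 15), (-21, 12), (-18, 12), (-15, 9), (-12, 13), (-9, 11), (-6, 18), (-3, 11), (0, 12), (3, 9), (6, 13), (9, 11), (12, 5), (15, 0), (18, 0), (21, 0), (24, 0), (27, 0), (30, 0), (33, 1), (36, 3), (39, 20), (42, 10), (45, 10), (48, 11), (51, 10), (54, 12), (57, 16), (60, 5), (63, 14), (66, 9), (69, 13), (72, 9), (75, 7), (78, 1), (81, 0), (84, 0), (87, 0), (90, 0), (93, 0), (96, 0), (99, 9), (102, 10), (105, 14), (108, 8), (111, 12), (114, 9)]
top A 128 -192.4 573.8 19.2 111.3938517454076 y range [555.6 590.2]
top B 0 0 0 0  y range 
top C 128 -317.1 377.3 18.9 111.07243029114876 y range [359.1 395.3]
top D 129 -333.1 504.1 19.4 112.67341718749611 y range [486.1 521.5]
[(-60, 7), (-57, 13), (-54, 11), (-51, 13), (-48, 11), (-45, 1), (-42, 0), (-39, 0), (-36, 0), (-33, 0), (-30, 0), (-27, 0), (-24, 0), (-21, 10), (-18, 10), (-15, 10), (-12, 13), (-9, 11), (-6, 13), (-3, 11), (0, 11), (3, 12), (6, 13), (9, 12), (12, 9), (15, 12), (18, 2), (21, 0), (24, 0), (27, 0), (30, 0), (33, 0), (36, 0), (39, 0), (42, 1), (45, 12), (48, 13), (51, 12), (54, 12), (57, 12), (60, 11), (63, 13), (66, 13), (69, 10), (72, 9), (75, 11), (78, 11), (81, 9), (84, 0), (87, 0), (90, 0), (93, 0), (96, 0), (99, 0), (102, 0), (105, 0), (108, 9), (111, 13), (114, 13)]
```

```bash
sed -i 's/^C=np.*/C=np.array([.6619,-.1716,0]);YAW=-.0972/' h.py
python3 -m jog '[{"fingers":0.064,"x":0.0052,"y":0.0008,"z":0.024,"rx":-0.3,"ry":0.2,"rz":-0.2},{"fingers":0.064,"x":0,"y":0,"z":0.03,"rx":0,"ry":0,"rz":0},{"fingers":0.064,"x":0,"y":0,"z":0.025,"rx":0,"ry":0,"rz":0},{"fingers":0.064,"x":0,"y":0,"z":0,"rx":0,"ry":0,"rz":0}]' 30 >/dev/null
python3 -c 'from h import *;st()'
python3 -m jog '[{"fingers":0.02,"x":0,"y":0,"z":0,"rx":0,"ry":0,"rz":0},{"fingers":0.02,"x":0,"y":0,"z":0,"rx":0,"ry":0,"rz":0},{"fingers":0.02,"x":0,"y":0,"z":0,"rx":0,"ry":0,"rz":0},{"fingers":0.02,"x":0,"y":0,"z":0,"rx":0,"ry":0,"rz":0},{"fingers":0.02,"x":0,"y":0,"z":-0.02,"rx":0,"ry":0,"rz":0},{"fingers":0.02,"x":0,"y":0,"z":-0.05,"rx":0,"ry":0,"rz":0},{"fingers":0.02,"x":0,"y":0,"z":-0.05,"rx":0,"ry":0,"rz":0}]' 40 >/dev/null
python3 -c 'from h import *;st();to([-230,-96,200])'
```

```text
t 13.95 cab [-161.8  410.9   81.3] world [0.5408 0.2531 0.0813] toolx [0.002 1.    0.005] toolz [ 0.005  0.005 -1.   ] F [0.8 0.1 0.5] w 0.0638 g 0.0 j [-0.14  0.58 -0.54  1.84  0.4   0.81 -0.98]
t 14.82 cab [-163.3  410.9  203. ] world [0.5393 0.2532 0.203 ] toolx [0.    1.    0.005] toolz [ 0.005  0.005 -1.   ] F [ 1.2  1.1 -3.1] w 0.0388 g 41.4 j [-0.08  0.44 -0.61  1.75  0.29  1.03 -0.89]
rot [ 0.3 -0.3 -0. ] shift_after [-506.9  -66.7    3. ] shift_now [-506.9  -66.6   -0. ]
```

```bash

python3 -m jog '[{"fingers":0.02,"x":-0.05,"y":-0.038,"z":0,"rx":0.3,"ry":-0.3,"rz":0},{"fingers":0.02,"x":-0.05,"y":-0.036,"z":0,"rx":0,"ry":0,"rz":0},{"fingers":0.02,"x":-0.062,"y":0,"z":0,"rx":0,"ry":0,"rz":0},{"fingers":0.02,"x":-0.062,"y":0,"z":0,"rx":0,"ry":0,"rz":0},{"fingers":0.02,"x":-0.062,"y":0,"z":0,"rx":0,"ry":0,"rz":0},{"fingers":0.02,"x":-0.062,"y":0,"z":0,"rx":0,"ry":0,"rz":0},{"fingers":0.02,"x":-0.062,"y":0,"z":0,"rx":0,"ry":0,"rz":0},{"fingers":0.02,"x":-0.062,"y":0,"z":0,"rx":0,"ry":0,"rz":0}]' >/dev/null
python3 -m jog '[{"fingers":0.02,"x":-0.03,"y":0,"z":0.02,"rx":0,"ry":0,"rz":0},{"fingers":0.02,"x":0,"y":0,"z":0.02,"rx":0,"ry":0,"rz":0},{"fingers":0.02,"x":0,"y":0,"z":0,"rx":0,"ry":0,"rz":0},{"fingers":0.02,"x":0,"y":0,"z":0,"rx":0,"ry":0,"rz":0}]' >/dev/null
python3 -c 'from h import *;st();to([-230,-94.2,145])'
```

```text
t 16.32 cab [-236.5  -90.2  161.4] world [ 0.4178 -0.2385  0.1614] toolx [-0.001  1.    -0.001] toolz [ 0.001 -0.001 -1.   ] F [ 0.3 -0.8 -2.8] w 0.0387 g 41.1 j [ 0.71  0.27 -0.37  2.06  0.13  0.83  0.16]
rot [0.1 0.  0. ] shift_after [-4.   6.5 16.4] shift_now [-3.9  6.4 16.4]
```

```bash

python3 -m jog '[{"fingers":0.02,"x":-0.004,"y":0,"z":0.016,"rx":0,"ry":0,"rz":0},{"fingers":0.02,"x":0,"y":0,"z":0,"rx":0,"ry":0,"rz":0},{"fingers":0.02,"x":0,"y":0.02,"z":0,"rx":0,"ry":0,"rz":0},{"fingers":0.02,"x":0,"y":0.02,"z":0,"rx":0,"ry":0,"rz":0},{"fingers":0.02,"x":0,"y":0.02,"z":0,"rx":0,"ry":0,"rz":0},{"fingers":0.02,"x":0,"y":0,"z":0,"rx":0,"ry":0,"rz":0}]' >/dev/null
python3 -c 'from h import *;st();to([-85,-94.2,145])'
```

```text
t 17.07 cab [-175.8  -94.2  144. ] world [ 0.4778 -0.2483  0.144 ] toolx [-0.001  1.     0.   ] toolz [ 0.001  0.    -1.   ] F [-0.2 -0.9 -3.2] w 0.0383 g 41.3 j [ 0.65  0.38 -0.36  1.95  0.18  0.84  0.11]
rot [ 0. -0.  0.] shift_after [ 0.  90.8 -1. ] shift_now [-0.1 90.8 -0.9]
```

```bash

python3 -m jog '[{"fingers":0.02,"x":0,"y":0.02,"z":0,"rx":0,"ry":0,"rz":0},{"fingers":0.02,"x":0,"y":0.02,"z":0,"rx":0,"ry":0,"rz":0},{"fingers":0.02,"x":0,"y":0.02,"z":0,"rx":0,"ry":0,"rz":0},{"fingers":0.02,"x":0,"y":0.02,"z":0,"rx":0,"ry":0,"rz":0},{"fingers":0.02,"x":0,"y":0.011,"z":0,"rx":0,"ry":0,"rz":0},{"fingers":0.02,"x":0,"y":0,"z":0,"rx":0,"ry":0,"rz":0}]'
python3 -c 'from h import *;st();to([-85,-94.2,130])'
python3 - <<'E'
from h import *
snap('top','t2.png');p,d=snap('side')
cv2.imwrite('pics/s2c.png',cv2.resize(cv2.cvtColor(p[80:320,240:520],cv2.COLOR_RGB2BGR),None,fx=2.5,fy=2.5))
E
```

```text
clock: 17.82
tcp_pos: [0.5667, -0.2573, 0.1437]
orientation: [-2.326, -2.11, 0.001]
contact_force: [-0.3, -0.2, -2.9]
grip_width: 0.0385
gripper_force: 41.4
t 17.82 cab [-86.4 -94.6 143.7] world [ 0.5667 -0.2573  0.1437] toolx [0. 1. 0.] toolz [-0.001  0.    -1.   ] F [-0.3 -0.2 -2.9] w 0.0385 g 41.4 j [ 0.58  0.51 -0.34  1.75  0.2   0.92  0.06]
rot [-0.1 -0.  -0. ] shift_after [ 0.4  1.4 13.7] shift_now [ 0.4  1.4 13.7]
```

View pics/s2c.png

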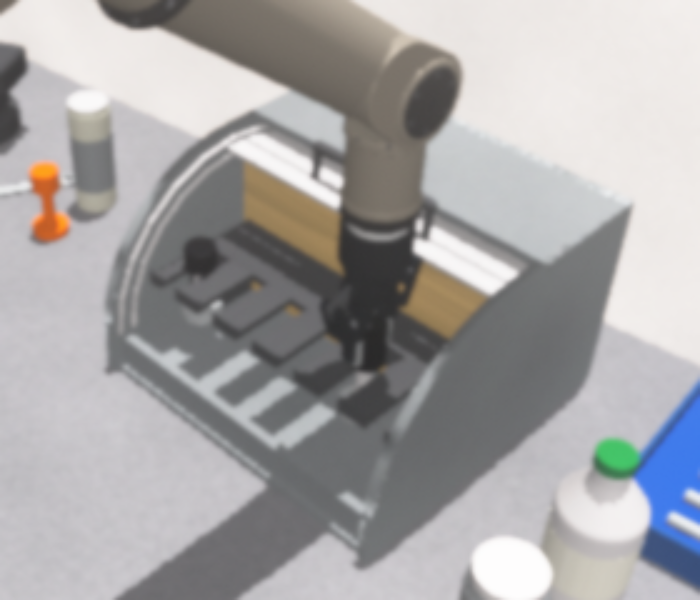

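The shaft is in slot 1 (around 370,375 in the crop) with no lateral force. I lower and release.

```bash

python3 -m jog '[{"fingers":0.02,"x":0,"y":0,"z":0.007,"rx":0,"ry":0,"rz":0},{"fingers":0.02,"x":0,"y":0,"z":0.005,"rx":0,"ry":0,"rz":0},{"fingers":0.02,"x":0,"y":0,"z":0,"rx":0,"ry":0,"rz":0}]' >/dev/null
python3 -c 'from h import *;st()'
python3 -m jog '[{"fingers":0.02,"x":0,"y":0,"z":0.002,"rx":0,"ry":0,"rz":0},{"fingers":0.02,"x":0,"y":0,"z":0,"rx":0,"ry":0,"rz":0}]' | tail -3
python3 -c 'from h import *;st()'
```

```text
t 18.3 cab [-86.7 -94.8 131.4] world [ 0.5664 -0.2575  0.1314] toolx [0.001 1.    0.   ] toolz [-0.001  0.    -1.   ] F [ 0.5  0.1 -3.2] w 0.0386 g 41.5 j [ 0.58  0.52 -0.34  1.76  0.21  0.9   0.05]
contact_force: [-3.0, 1.6, 4.0]
grip_width: 0.0387
gripper_force: 42.3
t 18.55 cab [-86.3 -94.6 130.8] world [ 0.5668 -0.2574  0.1308] toolx [ 0.001  1.    -0.   ] toolz [-0.001 -0.    -1.   ] F [-3.   1.6  4. ] w 0.0387 g 42.3 j [ 0.58  0.52 -0.34  1.76  0.21  0.9   0.05]
```

```bash

python3 -m jog '[{"fingers":0.056,"x":0,"y":0,"z":0,"rx":0,"ry":0,"rz":0},{"fingers":0.056,"x":0,"y":0,"z":0,"rx":0,"ry":0,"rz":0},{"fingers":0.056,"x":0,"y":0,"z":-0.02,"rx":0,"ry":0,"rz":0},{"fingers":0.056,"x":0,"y":0,"z":-0.04,"rx":0,"ry":0,"rz":0},{"fingers":0.056,"x":0,"y":-0.03,"z":-0.04,"rx":0,"ry":0,"rz":0},{"fingers":0.064,"x":0.04,"y":-0.06,"z":0,"rx":0,"ry":0,"rz":0},{"fingers":0.064,"x":0.062,"y":-0.06,"z":0,"rx":0,"ry":0,"rz":0},{"fingers":0.064,"x":0.062,"y":-0.06,"z":0,"rx":0,"ry":0,"rz":0}]' >/dev/null
python3 -m jog '[{"fingers":0.064,"x":0.062,"y":-0.02,"z":0,"rx":0,"ry":0,"rz":0},{"fingers":0.064,"x":0.062,"y":0,"z":0,"rx":0,"ry":0,"rz":0},{"fingers":0.064,"x":0.062,"y":0,"z":0,"rx":0,"ry":0,"rz":0},{"fingers":0.064,"x":0.062,"y":0,"z":0,"rx":0,"ry":0,"rz":0},{"fingers":0.064,"x":0.05,"y":0,"z":0.03,"rx":0,"ry":0,"rz":0},{"fingers":0.064,"x":0,"y":0,"z":0.04,"rx":0,"ry":0,"rz":0},{"fingers":0.064,"x":0,"y":0,"z":0,"rx":0,"ry":0,"rz":0},{"fingers":0.064,"x":0,"y":0,"z":0,"rx":0,"ry":0,"rz":0}]' >/dev/null
cat >> h.py <<'E'
def drivers(P0):
  Q=cab(cloud('top',snap('top')[1]))*1000; Q[...,1]+=0
  for n,x,y in P0:
    m=(Q[...,2]>96)&(Q[...,2]<112)&(np.hypot(Q[...,0]-x,Q[...,1]-y)<45);q=Q[m]
    if len(q): print(n,len(q),'mean',q.mean(0).round(1),'mid',((np.percentile(q,2,0)+np.percentile(q,98,0))/2).round(1))
  for s,y in enumerate([-160,-96,-32,32,96,160]):
    m=(abs(Q[...,0]+90)<50)&(abs(Q[...,1]-y-3)<30)&(Q[...,2]>138)&(Q[...,2]<165)
    if m.sum()>20: print('slot',s,m.sum(),Q[m].mean(0).round(1))
E
python3 -c 'from h import *;st();to([-317.7,377,81]);drivers([("A",-192,576),("C",-317,380),("D",-333,507)])'
```

```text
t 20.55 cab [-273.2  325.3  161.6] world [0.4216 0.1787 0.1616] toolx [0.002 1.    0.   ] toolz [ 0.001  0.    -1.   ] F [ 1.  -0.5  0.3] w 0.064 g 0.0 j [ 0.09  0.29 -0.72  2.09  0.25  0.85 -0.88]
rot [ 0.1 -0.  -0.1] shift_after [ 51.7 -44.5  80.6] shift_now [ 51.6 -44.7  80.5]
A 116 mean [-192.3  575.9  103.9] mid [-192.   576.5  104.5]
C 77 mean [-322.6  384.7  103.8] mid [-320.9  382.9  103.6]
D 129 mean [-332.8  506.1  103.5] mid [-332.9  506.5  103.4]
slot 1 129 [-86.4 -91.9 149.6]
slot 5 129 [-90.7 164.2 150.4]
```

```bash

python3 -m jog '[{"fingers":0.064,"x":0.026,"y":-0.022,"z":0,"rx":0,"ry":0,"rz":0},{"fingers":0.064,"x":0.0257,"y":-0.0225,"z":0,"rx":0,"ry":0,"rz":0},{"fingers":0.064,"x":0,"y":0,"z":0.02,"rx":0,"ry":0,"rz":0},{"fingers":0.064,"x":0,"y":0,"z":0.03,"rx":0,"ry":0,"rz":0},{"fingers":0.064,"x":0,"y":0,"z":0.03,"rx":0,"ry":0,"rz":0},{"fingers":0.064,"x":0,"y":0,"z":0,"rx":0,"ry":0,"rz":0}]' >/dev/null
python3 -c 'from h import *;st()'
python3 -m jog '[{"fingers":0.02,"x":0,"y":0,"z":0,"rx":0,"ry":0,"rz":0},{"fingers":0.02,"x":0,"y":0,"z":0,"rx":0,"ry":0,"rz":0},{"fingers":0.02,"x":0,"y":0,"z":0,"rx":0,"ry":0,"rz":0},{"fingers":0.02,"x":0,"y":0,"z":0,"rx":0,"ry":0,"rz":0},{"fingers":0.02,"x":0,"y":0,"z":-0.02,"rx":0,"ry":0,"rz":0},{"fingers":0.02,"x":0,"y":0,"z":-0.05,"rx":0,"ry":0,"rz":0},{"fingers":0.02,"x":0,"y":0,"z":-0.05,"rx":0,"ry":0,"rz":0}]' 40 >/dev/null
python3 -c 'from h import *;st();to([-236,-31,161])'
```

```text
t 21.35 cab [-318.5  376.2   80. ] world [0.3814 0.2337 0.08  ] toolx [ 0.002  1.    -0.001] toolz [-0.001 -0.001 -1.   ] F [-0.1  0.2  0.4] w 0.0637 g 0.0 j [-0.12  0.42 -0.67  2.17  0.41  0.68 -1.18]
t 22.23 cab [-318.8  376.9  202.1] world [0.3812 0.2345 0.2021] toolx [0. 1. 0.] toolz [-0.  0. -1.] F [ 2.1 -0.6 -3.3] w 0.0387 g 41.5 j [ 0.02  0.22 -0.79  2.07  0.19  0.93 -0.97]
rot [-0. -0. -0.] shift_after [-407.9   82.8   41.1] shift_now [-407.9   83.    41.1]
```

```bash

python3 -m jog '[{"fingers":0.02,"x":-0.0584,"y":0,"z":0,"rx":0,"ry":0,"rz":0},{"fingers":0.02,"x":-0.0584,"y":0,"z":0,"rx":0,"ry":0,"rz":0},{"fingers":0.02,"x":-0.0584,"y":0.02,"z":0,"rx":0,"ry":0,"rz":0},{"fingers":0.02,"x":-0.0584,"y":0.02,"z":0,"rx":0,"ry":0,"rz":0},{"fingers":0.02,"x":-0.0584,"y":0.02,"z":0,"rx":0,"ry":0,"rz":0},{"fingers":0.02,"x":-0.0584,"y":0.02,"z":0.01,"rx":0,"ry":0,"rz":0},{"fingers":0.02,"x":-0.0584,"y":0,"z":0.025,"rx":0,"ry":0,"rz":0},{"fingers":0.02,"x":0,"y":0,"z":0.022,"rx":0,"ry":0,"rz":0}]' >/dev/null
python3 -m jog '[{"fingers":0.02,"x":0,"y":0,"z":0,"rx":0,"ry":0,"rz":0},{"fingers":0.02,"x":0,"y":0,"z":0,"rx":0,"ry":0,"rz":0}]' >/dev/null
python3 -c 'from h import *;st();to([-86,-32,145])'
```

```text
t 23.48 cab [-238.1  -30.1  144.7] world [ 0.422  -0.1785  0.1447] toolx [-0.001  1.    -0.   ] toolz [ 0.001 -0.    -1.   ] F [-0.4  1.2 -2.8] w 0.0388 g 41.1 j [ 0.65  0.27 -0.45  2.12  0.16  0.78  0.01]
rot [0.1 0.  0.1] shift_after [ -1.9 152.1  -0.3] shift_now [-2.000e+00  1.521e+02 -1.000e-01]
```

```bash

python3 -m jog '[{"fingers":0.02,"x":-0.002,"y":0.02,"z":0,"rx":0,"ry":0,"rz":0},{"fingers":0.02,"x":0,"y":0.02,"z":0,"rx":0,"ry":0,"rz":0},{"fingers":0.02,"x":0,"y":0.02,"z":0,"rx":0,"ry":0,"rz":0},{"fingers":0.02,"x":0,"y":0.022,"z":0,"rx":0,"ry":0,"rz":0},{"fingers":0.02,"x":0,"y":0.02,"z":0,"rx":0,"ry":0,"rz":0},{"fingers":0.02,"x":0,"y":0,"z":0,"rx":0,"ry":0,"rz":0}]' | grep force
python3 -m jog '[{"fingers":0.02,"x":0,"y":0.025,"z":0,"rx":0,"ry":0,"rz":0},{"fingers":0.02,"x":0,"y":0.025,"z":0,"rx":0,"ry":0,"rz":0},{"fingers":0.02,"x":0,"y":0,"z":0,"rx":0,"ry":0,"rz":0}]' >/dev/null
python3 -c 'from h import *;st()'
python3 -m jog '[{"fingers":0.02,"x":0,"y":0,"z":0.007,"rx":0,"ry":0,"rz":0},{"fingers":0.02,"x":0,"y":0,"z":0.005,"rx":0,"ry":0,"rz":0},{"fingers":0.02,"x":0,"y":0,"z":0.002,"rx":0,"ry":0,"rz":0},{"fingers":0.02,"x":0,"y":0,"z":0,"rx":0,"ry":0,"rz":0}]' >/dev/null
python3 -c 'from h import *;st()'
```

```text
contact_force: [0.3, 0.3, -3.4]
gripper_force: 41.3
t 24.6 cab [-85.6 -32.  144.3] world [ 0.5736 -0.1951  0.1443] toolx [-0.001  1.     0.   ] toolz [ 0.001  0.    -1.   ] F [-0.4  0.8 -2.7] w 0.0388 g 41.6 j [ 0.53  0.49 -0.41  1.79  0.24  0.91 -0.07]
t 25.1 cab [-87.5 -33.1 129.6] world [ 0.5716 -0.196   0.1296] toolx [ 0.001  1.    -0.   ] toolz [-0.001 -0.    -1.   ] F [-3.2  0.5  1.5] w 0.0388 g 42.2 j [ 0.53  0.51 -0.4   1.8   0.25  0.89 -0.08]
```

```bash

python3 -m jog '[{"fingers":0.056,"x":0,"y":0,"z":0,"rx":0,"ry":0,"rz":0},{"fingers":0.056,"x":0,"y":0,"z":0,"rx":0,"ry":0,"rz":0},{"fingers":0.056,"x":0,"y":0,"z":-0.02,"rx":0,"ry":0,"rz":0},{"fingers":0.056,"x":0,"y":0,"z":-0.04,"rx":0,"ry":0,"rz":0},{"fingers":0.056,"x":0,"y":-0.03,"z":-0.04,"rx":0,"ry":0,"rz":0},{"fingers":0.064,"x":0.04,"y":-0.06,"z":0,"rx":0,"ry":0,"rz":0},{"fingers":0.064,"x":0.062,"y":-0.06,"z":0,"rx":0,"ry":0,"rz":0},{"fingers":0.064,"x":0.062,"y":-0.06,"z":0,"rx":0,"ry":0,"rz":0}]' >/dev/null
python3 -m jog '[{"fingers":0.064,"x":0.062,"y":-0.03,"z":0,"rx":0,"ry":0,"rz":0},{"fingers":0.064,"x":0.062,"y":0,"z":0,"rx":0,"ry":0,"rz":0},{"fingers":0.064,"x":0.062,"y":0,"z":0,"rx":0,"ry":0,"rz":0},{"fingers":0.064,"x":0.062,"y":0,"z":0,"rx":0,"ry":0,"rz":0},{"fingers":0.064,"x":0.062,"y":0,"z":0.03,"rx":0,"ry":0,"rz":0},{"fingers":0.064,"x":0.04,"y":0,"z":0.04,"rx":0,"ry":0,"rz":0},{"fingers":0.064,"x":0,"y":0,"z":0,"rx":0,"ry":0,"rz":0},{"fingers":0.064,"x":0,"y":0,"z":0,"rx":0,"ry":0,"rz":0}]' >/dev/null
python3 -c 'from h import *;st();to([-333,504,81]);drivers([("A",-192,576),("D",-333,507)])'
```

```text
t 27.1 cab [-282.3  430.2  163.1] world [0.4227 0.2839 0.1631] toolx [ 0.001  1.    -0.   ] toolz [ 0. -0. -1.] F [-0.1 -0.3  0.9] w 0.0638 g 0.0 j [-0.08  0.39 -0.77  1.98  0.34  0.91 -1.12]
rot [ 0.  0. -0.] shift_after [ 73.8 -50.7  82.1] shift_now [ 73.8 -50.8  82.1]
D 118 mean [-333.1  507.2  104. ] mid [-332.8  507.4  104. ]
slot 1 130 [-86.7 -91.9 150. ]
slot 2 130 [-87.4 -29.1 150.3]
slot 5 126 [-90.3 164.3 150.3]
```

```bash

python3 -m jog '[{"fingers":0.064,"x":0.037,"y":-0.025,"z":0,"rx":0,"ry":0,"rz":0},{"fingers":0.064,"x":0.037,"y":-0.0257,"z":0,"rx":0,"ry":0,"rz":0},{"fingers":0.064,"x":0,"y":0,"z":0.022,"rx":0,"ry":0,"rz":0},{"fingers":0.064,"x":0,"y":0,"z":0.03,"rx":0,"ry":0,"rz":0},{"fingers":0.064,"x":0,"y":0,"z":0.03,"rx":0,"ry":0,"rz":0},{"fingers":0.064,"x":0,"y":0,"z":0,"rx":0,"ry":0,"rz":0}]' >/dev/null
python3 -c 'from h import *;st()'
python3 -m jog '[{"fingers":0.02,"x":0,"y":0,"z":0,"rx":0,"ry":0,"rz":0},{"fingers":0.02,"x":0,"y":0,"z":0,"rx":0,"ry":0,"rz":0},{"fingers":0.02,"x":0,"y":0,"z":0,"rx":0,"ry":0,"rz":0},{"fingers":0.02,"x":0,"y":0,"z":0,"rx":0,"ry":0,"rz":0},{"fingers":0.02,"x":0,"y":0,"z":-0.02,"rx":0,"ry":0,"rz":0},{"fingers":0.02,"x":0,"y":0,"z":-0.05,"rx":0,"ry":0,"rz":0},{"fingers":0.02,"x":0,"y":0,"z":-0.05,"rx":0,"ry":0,"rz":0}]' 40 >/dev/null
python3 -c 'from h import *;st();to([-240,32,145])'
```

```text
t 27.9 cab [-332.7  502.2   80. ] world [0.3795 0.3605 0.08  ] toolx [ 0.003  1.    -0.002] toolz [-0.001 -0.002 -1.   ] F [-0.9 -0.2  0.2] w 0.0637 g 0.0 j [-0.32  0.53 -0.7   2.    0.49  0.78 -1.41]
t 28.77 cab [-333.7  503.9  202.6] world [0.3787 0.3623 0.2026] toolx [ 0.  1. -0.] toolz [-0.001 -0.    -1.   ] F [ 0.7  0.5 -2.5] w 0.0386 g 41.5 j [-0.22  0.37 -0.81  1.9   0.31  1.   -1.27]
rot [-0.  0. -0.] shift_after [-471.9   93.7   57.6] shift_now [-471.9   93.8   57.6]
```

```bash

python3 -m jog '[{"fingers":0.02,"x":-0.059,"y":0,"z":0,"rx":0,"ry":0,"rz":0},{"fingers":0.02,"x":-0.059,"y":0,"z":0,"rx":0,"ry":0,"rz":0},{"fingers":0.02,"x":-0.059,"y":0.02,"z":0,"rx":0,"ry":0,"rz":0},{"fingers":0.02,"x":-0.059,"y":0.02,"z":0,"rx":0,"ry":0,"rz":0},{"fingers":0.02,"x":-0.059,"y":0.02,"z":0,"rx":0,"ry":0,"rz":0},{"fingers":0.02,"x":-0.059,"y":0.02,"z":0.01,"rx":0,"ry":0,"rz":0},{"fingers":0.02,"x":-0.059,"y":0.014,"z":0.025,"rx":0,"ry":0,"rz":0},{"fingers":0.02,"x":-0.0594,"y":0,"z":0.022,"rx":0,"ry":0,"rz":0}]' >/dev/null
python3 -m jog '[{"fingers":0.02,"x":0,"y":0,"z":0,"rx":0,"ry":0,"rz":0},{"fingers":0.02,"x":0,"y":0,"z":0,"rx":0,"ry":0,"rz":0}]' >/dev/null
python3 -c 'from h import *;st();to([-86,31.5,145])'
```

```text
t 30.02 cab [-240.3   36.3  145.6] world [ 0.4263 -0.1122  0.1456] toolx [0.001 1.    0.   ] toolz [ 0.  0. -1.] F [ 0.7  0.7 -2.5] w 0.0385 g 41.2 j [ 0.62  0.26 -0.57  2.15  0.19  0.79 -0.17]
rot [ 0.  -0.  -0.1] shift_after [ -4.8 154.3   0.6] shift_now [ -4.6 154.3   0.7]
```

```bash

python3 -m jog '[{"fingers":0.02,"x":-0.0047,"y":0,"z":0,"rx":0,"ry":0,"rz":0},{"fingers":0.02,"x":0,"y":0.02,"z":0,"rx":0,"ry":0,"rz":0},{"fingers":0.02,"x":0,"y":0.02,"z":0,"rx":0,"ry":0,"rz":0},{"fingers":0.02,"x":0,"y":0.02,"z":0,"rx":0,"ry":0,"rz":0},{"fingers":0.02,"x":0,"y":0.022,"z":0,"rx":0,"ry":0,"rz":0},{"fingers":0.02,"x":0,"y":0.022,"z":0,"rx":0,"ry":0,"rz":0},{"fingers":0.02,"x":0,"y":0,"z":0,"rx":0,"ry":0,"rz":0}]' | grep -E "force|tcp"
python3 -m jog '[{"fingers":0.02,"x":0,"y":0.025,"z":0,"rx":0,"ry":0,"rz":0},{"fingers":0.02,"x":0,"y":0.025,"z":0,"rx":0,"ry":0,"rz":0},{"fingers":0.02,"x":0,"y":0,"z":0,"rx":0,"ry":0,"rz":0}]' >/dev/null
python3 -c 'from h import *;st()'
python3 -m jog '[{"fingers":0.02,"x":0,"y":0,"z":0.007,"rx":0,"ry":0,"rz":0},{"fingers":0.02,"x":0,"y":0,"z":0.005,"rx":0,"ry":0,"rz":0},{"fingers":0.02,"x":0,"y":0,"z":0.003,"rx":0,"ry":0,"rz":0},{"fingers":0.02,"x":0,"y":0,"z":0,"rx":0,"ry":0,"rz":0}]' >/dev/null
python3 -c 'from h import *;st()'
```

```text
tcp_pos: [0.531, -0.1262, 0.1454]
contact_force: [-0.3, 0.5, -2.5]
gripper_force: 41.4
t 31.27 cab [-85.6  32.1 145. ] world [ 0.5798 -0.1314  0.145 ] toolx [-0.001  1.     0.001] toolz [ 0.001  0.001 -1.   ] F [-1.3  0.4 -3.5] w 0.0381 g 41.7 j [ 0.51  0.49 -0.51  1.81  0.29  0.92 -0.23]
t 31.77 cab [-87.3  31.  130.2] world [ 0.578  -0.1323  0.1302] toolx [ 0.001  1.    -0.001] toolz [-0.002 -0.001 -1.   ] F [-3.4 -0.3  4. ] w 0.0388 g 42.4 j [ 0.5   0.51 -0.5   1.82  0.3   0.89 -0.24]
```

```bash

python3 -m jog '[{"fingers":0.056,"x":0,"y":0,"z":0,"rx":0,"ry":0,"rz":0},{"fingers":0.056,"x":0,"y":0,"z":0,"rx":0,"ry":0,"rz":0},{"fingers":0.056,"x":0,"y":0,"z":-0.02,"rx":0,"ry":0,"rz":0},{"fingers":0.056,"x":0,"y":0,"z":-0.04,"rx":0,"ry":0,"rz":0},{"fingers":0.056,"x":0,"y":-0.03,"z":-0.04,"rx":0,"ry":0,"rz":0},{"fingers":0.064,"x":0.04,"y":-0.06,"z":0,"rx":0,"ry":0,"rz":0},{"fingers":0.064,"x":0.062,"y":-0.06,"z":0,"rx":0,"ry":0,"rz":0},{"fingers":0.064,"x":0.062,"y":-0.03,"z":0,"rx":0,"ry":0,"rz":0}]' >/dev/null
python3 -m jog '[{"fingers":0.064,"x":0.062,"y":0,"z":0,"rx":0,"ry":0,"rz":0},{"fingers":0.064,"x":0.062,"y":0,"z":0,"rx":0,"ry":0,"rz":0},{"fingers":0.064,"x":0.062,"y":0,"z":0,"rx":0,"ry":0,"rz":0},{"fingers":0.064,"x":0.062,"y":0,"z":0,"rx":0,"ry":0,"rz":0},{"fingers":0.064,"x":0.062,"y":0.02,"z":0.0,"rx":0,"ry":0,"rz":0},{"fingers":0.064,"x":0.03,"y":0,"z":0,"rx":0,"ry":0,"rz":0},{"fingers":0.064,"x":0,"y":0,"z":0,"rx":0,"ry":0,"rz":0},{"fingers":0.064,"x":0,"y":0,"z":0,"rx":0,"ry":0,"rz":0}]' >/dev/null
python3 -c 'from h import *;st();to([-192,573,81]);drivers([("A",-192,576)]);snap("top","t5.png")'
```

```text
t 33.77 cab [-219.4  503.8  230.3] world [0.4925 0.3511 0.2303] toolx [ 0.001  1.    -0.001] toolz [ 0.    -0.001 -1.   ] F [ 0.2 -0.3  0.2] w 0.0637 g 0.0 j [-0.16  0.47 -0.76  1.69  0.35  1.12 -1.12]
rot [ 0.   0.  -0.1] shift_after [ 69.2  27.4 149.3] shift_now [ 69.3  27.3 149.3]
slot 1 128 [-86.5 -91.8 150.5]
slot 2 127 [-87.2 -29.1 150.4]
slot 3 131 [-87.3  34.7 150.5]
slot 5 127 [-90.8 164.4 151.1]
```

View pics/t5.png

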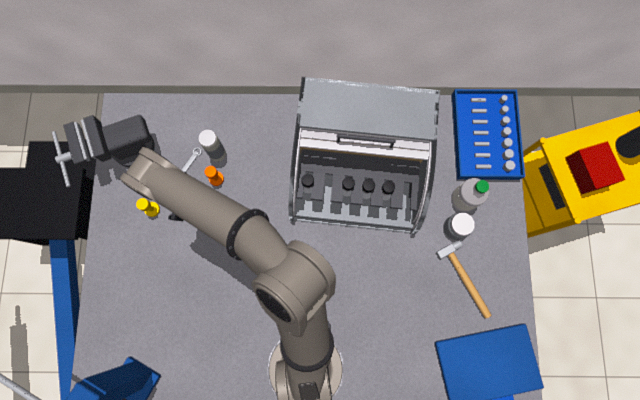

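Drivers now hang at (348,183), (368,186) and (388,188), with the pre-hung one at (308,180). A is hidden by the arm here, so I check it with the side camera.

```bash
python3 - <<'E'
from h import *
Q=cab(cloud('side',snap('side')[1]))*1000
m=(abs(Q[...,2]-104)<14)&(np.hypot(Q[...,0]+192,Q[...,1]-573)<38);q=Q[m]
print(len(q),cv2.minEnclosingCircle(q[q[:,2]>q[:,2].max()-8][:,:2].astype(np.float32)),q.max(0))
print([(cab(x['xyz'])*1000).round(0).tolist()+[round(x['score'],2)] for x in r.landmark_of('driver1','side')])
E
```

```text
87 ((-196.11471557617188, 567.0139770507812), 22.48562240600586) [-176.3446466   588.29545904  106.78804966]
[[-213.0, 683.0, -2.0, 0.82], [-85.0, -34.0, 50.0, 0.8], [-194.0, 577.0, 0.0, 0.7], [-88.0, 33.0, 51.0, 0.65], [-85.0, -96.0, 47.0, 0.63], [-83.0, 481.0, -1.0, 0.51]]
```

```bash

python3 -m jog '[{"fingers":0.064,"x":0.035,"y":0.014,"z":0.03,"rx":0,"ry":0,"rz":0},{"fingers":0.064,"x":0.0345,"y":0.0134,"z":0.035,"rx":0,"ry":0,"rz":0},{"fingers":0.064,"x":0,"y":0,"z":0,"rx":0,"ry":0,"rz":0},{"fingers":0.064,"x":0,"y":0,"z":0.03,"rx":0,"ry":0,"rz":0},{"fingers":0.064,"x":0,"y":0,"z":0.03,"rx":0,"ry":0,"rz":0},{"fingers":0.064,"x":0,"y":0,"z":0.0243,"rx":0,"ry":0,"rz":0},{"fingers":0.064,"x":0,"y":0,"z":0,"rx":0,"ry":0,"rz":0}]' >/dev/null
python3 -c 'from h import *;st()'
python3 -m jog '[{"fingers":0.02,"x":0,"y":0,"z":0,"rx":0,"ry":0,"rz":0},{"fingers":0.02,"x":0,"y":0,"z":0,"rx":0,"ry":0,"rz":0},{"fingers":0.02,"x":0,"y":0,"z":0,"rx":0,"ry":0,"rz":0},{"fingers":0.02,"x":0,"y":0,"z":0,"rx":0,"ry":0,"rz":0},{"fingers":0.02,"x":0,"y":0,"z":-0.02,"rx":0,"ry":0,"rz":0},{"fingers":0.02,"x":0,"y":0,"z":-0.05,"rx":0,"ry":0,"rz":0},{"fingers":0.02,"x":0,"y":-0.03,"z":-0.05,"rx":0,"ry":0,"rz":0},{"fingers":0.02,"x":0,"y":-0.03,"z":0,"rx":0,"ry":0,"rz":0}]' 40 >/dev/null
python3 -c 'from h import *;st();to([-250,96,145])'
```

```text
t 34.85 cab [-192.6  572.3   79.1] world [0.5258 0.4166 0.0791] toolx [ 0.001  1.    -0.003] toolz [-0.002 -0.003 -1.   ] F [-0.1  0.1 -0.3] w 0.0641 g 0.0 j [-0.32  0.73 -0.66  1.64  0.52  0.96 -1.26]
t 35.85 cab [-251.7  576.7  206.1] world [0.4674 0.4268 0.2061] toolx [0.001 1.    0.007] toolz [ 0.005  0.007 -1.   ] F [-1.   0.4 -4.5] w 0.0386 g 41.6 j [-0.3   0.53 -0.75  1.66  0.4   1.1  -1.26]
rot [ 0.3 -0.4 -0.1] shift_after [-480.7    1.7   61.1] shift_now [-481.1    2.    57.7]
```

```bash

python3 -m jog '[{"fingers":0.02,"x":-0.06,"y":0,"z":0,"rx":0,"ry":0,"rz":0},{"fingers":0.02,"x":-0.06,"y":0,"z":0,"rx":0,"ry":0,"rz":0},{"fingers":0.02,"x":-0.06,"y":0,"z":0,"rx":0,"ry":0,"rz":0},{"fingers":0.02,"x":-0.06,"y":0,"z":0,"rx":0,"ry":0,"rz":0},{"fingers":0.02,"x":-0.06,"y":0,"z":0,"rx":0,"ry":0,"rz":0},{"fingers":0.02,"x":-0.06,"y":0,"z":0.01,"rx":0,"ry":0,"rz":0},{"fingers":0.02,"x":-0.06,"y":0,"z":0.025,"rx":0,"ry":0,"rz":0},{"fingers":0.02,"x":-0.06,"y":0,"z":0.022,"rx":0,"ry":0,"rz":0}]' >/dev/null
python3 -m jog '[{"fingers":0.02,"x":0,"y":0,"z":0,"rx":0,"ry":0,"rz":0},{"fingers":0.02,"x":0,"y":0,"z":0,"rx":0,"ry":0,"rz":0}]' >/dev/null
python3 -c 'from h import *;st();to([-86,96,145])'
```

```text
t 37.1 cab [-252.2   98.   145.6] world [ 0.4204 -0.0496  0.1456] toolx [0.001 1.    0.   ] toolz [ 0.  0. -1.] F [ 0.5  0.5 -3.5] w 0.039 g 41.3 j [ 0.58  0.25 -0.68  2.18  0.22  0.78 -0.34]
rot [ 0.  -0.  -0.1] shift_after [ -2.  166.2   0.6] shift_now [ -1.8 166.2   0.6]
```

```bash

python3 -m jog '[{"fingers":0.02,"x":-0.002,"y":0,"z":0,"rx":0,"ry":0,"rz":0},{"fingers":0.02,"x":0,"y":0.02,"z":0,"rx":0,"ry":0,"rz":0},{"fingers":0.02,"x":0,"y":0.02,"z":0,"rx":0,"ry":0,"rz":0},{"fingers":0.02,"x":0,"y":0.02,"z":0,"rx":0,"ry":0,"rz":0},{"fingers":0.02,"x":0,"y":0.022,"z":0,"rx":0,"ry":0,"rz":0},{"fingers":0.02,"x":0,"y":0.022,"z":0,"rx":0,"ry":0,"rz":0},{"fingers":0.02,"x":0,"y":0,"z":0,"rx":0,"ry":0,"rz":0}]' | grep -E "force|tcp"
python3 -m jog '[{"fingers":0.02,"x":0,"y":0.02,"z":0,"rx":0,"ry":0,"rz":0},{"fingers":0.02,"x":0,"y":0.02,"z":0,"rx":0,"ry":0,"rz":0},{"fingers":0.02,"x":0,"y":0.022,"z":0,"rx":0,"ry":0,"rz":0},{"fingers":0.02,"x":0,"y":0,"z":0,"rx":0,"ry":0,"rz":0}]' >/dev/null
python3 -c 'from h import *;st()'
python3 -m jog '[{"fingers":0.02,"x":0,"y":0,"z":0.007,"rx":0,"ry":0,"rz":0},{"fingers":0.02,"x":0,"y":0,"z":0.005,"rx":0,"ry":0,"rz":0},{"fingers":0.02,"x":0,"y":0,"z":0.003,"rx":0,"ry":0,"rz":0},{"fingers":0.02,"x":0,"y":0,"z":0,"rx":0,"ry":0,"rz":0}]' >/dev/null
python3 -c 'from h import *;st()'
```

```text
tcp_pos: [0.5253, -0.0607, 0.1454]
contact_force: [0.5, 1.3, -3.4]
gripper_force: 41.5
t 38.48 cab [-85.8  96.6 145. ] world [ 0.5859 -0.0671  0.145 ] toolx [-0.001  1.     0.001] toolz [ 0.     0.001 -1.   ] F [-1.1  0.8 -3.9] w 0.0384 g 41.8 j [ 0.46  0.5  -0.6   1.81  0.34  0.93 -0.38]
t 38.98 cab [-87.3  95.4 130.4] world [ 0.5843 -0.0681  0.1304] toolx [ 0.001  1.    -0.001] toolz [-0.002 -0.001 -1.   ] F [-3.6 -0.4  3.7] w 0.0385 g 42.7 j [ 0.46  0.52 -0.59  1.83  0.36  0.91 -0.39]
```

```bash

python3 -m jog '[{"fingers":0.056,"x":0,"y":0,"z":0,"rx":0,"ry":0,"rz":0},{"fingers":0.056,"x":0,"y":0,"z":0,"rx":0,"ry":0,"rz":0},{"fingers":0.056,"x":0,"y":0,"z":-0.02,"rx":0,"ry":0,"rz":0},{"fingers":0.056,"x":0,"y":0,"z":-0.05,"rx":0,"ry":0,"rz":0},{"fingers":0.056,"x":0,"y":-0.01,"z":-0.05,"rx":0,"ry":0,"rz":0},{"fingers":0.04,"x":0,"y":-0.01,"z":-0.05,"rx":0,"ry":0,"rz":0},{"fingers":0.04,"x":-0.02,"y":0,"z":-0.04,"rx":0,"ry":0,"rz":0},{"fingers":0.04,"x":-0.04,"y":0,"z":0,"rx":-7,"ry":0,"rz":0}]' >/dev/null
python3 -m jog '[{"fingers":0.04,"x":-0.03,"y":0,"z":0,"rx":-8,"ry":0,"rz":0},{"fingers":0.04,"x":0,"y":0,"z":0,"rx":0,"ry":0,"rz":0},{"fingers":0.04,"x":0,"y":0,"z":0,"rx":0,"ry":0,"rz":0}]' >/dev/null
python3 - <<'E'
from h import *
st();g=cab([.684,-.176,.267])*1000;print(g)
tz=np.array([.259,0,-.966]);to(g-tz*65,15)
drivers([])
Q=cab(cloud('top',snap('top')[1]))*1000
m=(Q[...,2]>268)&(Q[...,2]<300)&(abs(Q[...,1]-3)<70)&(Q[...,0]>-30)&(Q[...,0]<60);print('bar',m.sum(),np.percentile(Q[m],[2,50,98],axis=0).round(1))
print([(cab(x['xyz'])*1000).round(0) for x in r.landmark_of('shutter_grip','top')])
E
```

```text
t 40.35 cab [-106.2    6.3  341.2] world [ 0.5568 -0.155   0.3412] toolx [ 0.  1. -0.] toolz [ 0.259 -0.    -0.966] F [0.5 0.5 0.3] w 0.0401 g 0.0 j [ 0.76  0.14 -0.64  1.81  0.09  0.95 -0.01]
[ 22.42269041  -2.23449203 267.        ]
rot [0. 0. 0.] shift_after [ -8.5 105.1  40. ] shift_now [ -8.5 105.   40. ]
slot 3 64 [-89.1  43.2 150.2]
slot 4 128 [-86.8  98.1 150.3]
slot 5 127 [-90.5 164.4 150.5]
bar 229 [[ 11.9 -64.4 275.8]
 [ 17.5   1.  283.6]
 [ 26.3  68.  289.2]]
[array([ 16.,  -4., 279.]), array([-168., -353.,   -1.])]
```

```bash

python3 -m jog '[{"fingers":0.04,"x":-0.0085,"y":0.05,"z":0,"rx":0,"ry":0,"rz":0},{"fingers":0.04,"x":0,"y":0.054,"z":0.02,"rx":0,"ry":0,"rz":0},{"fingers":0.04,"x":0,"y":0,"z":0.02,"rx":0,"ry":0,"rz":0},{"fingers":0.04,"x":0,"y":0,"z":0,"rx":0,"ry":0,"rz":0}]' >/dev/null
python3 -c 'from h import *;st();to([22,-2,267],15)'
```

```text
t 41.0 cab [  3.4  -1.7 325.1] world [ 0.6651 -0.1736  0.3251] toolx [-0.001  1.     0.002] toolz [ 0.253  0.002 -0.967] F [-0.5  0.5  0.4] w 0.0401 g 0.0 j [ 0.64  0.36 -0.62  1.59  0.25  1.   -0.12]
rot [-0.3 -0.1  0.1] shift_after [-0.3  2.9 60.9] shift_now [-0.4  3.2 60.9]
```

```bash

python3 -m jog '[{"fingers":0.04,"x":0,"y":0.003,"z":0.02,"rx":0,"ry":0,"rz":0},{"fingers":0.04,"x":0,"y":0,"z":0.02,"rx":0,"ry":0,"rz":0},{"fingers":0.04,"x":0,"y":0,"z":0.019,"rx":0,"ry":0,"rz":0},{"fingers":0.04,"x":0,"y":0,"z":0,"rx":0,"ry":0,"rz":0}]' | grep contact
python3 -m jog '[{"fingers":0.0,"x":0,"y":0,"z":0,"rx":0,"ry":0,"rz":0},{"fingers":0.0,"x":0,"y":0,"z":0,"rx":0,"ry":0,"rz":0},{"fingers":0.0,"x":0,"y":0,"z":0,"rx":0,"ry":0,"rz":0},{"fingers":0.0,"x":0,"y":0,"z":0,"rx":0,"ry":0,"rz":0}]' 30 >/dev/null
python3 -c 'from h import *;st()
a0=np.arctan2(35,222);T=np.radians(15)
p=None
for k in range(30,-1,-1):
    th=k*.05;x=-225*np.cos(a0+th);z=225*np.sin(a0+th)
    if p: dx,dz=x-p[0],z-p[1];print(round(th,2),"y",round(dx*np.cos(T)+dz*np.sin(T),1),"z",round(dx*np.sin(T)-dz*np.cos(T),1))
    p=(x,z)
'
```

```text
contact_force: [-0.3, 0.5, 0.1]
t 42.0 cab [ 20.   -3.  271.6] world [ 0.6815 -0.1765  0.2716] toolx [ 0.001  1.    -0.001] toolz [ 0.253 -0.001 -0.967] F [-9.7  2.   2.7] w 0.0126 g 29.8 j [ 0.61  0.43 -0.59  1.62  0.3   0.92 -0.16]
1.45 y -10.7 z -3.6
1.4 y -10.8 z -3.0
1.35 y -11.0 z -2.5
1.3 y -11.1 z -1.9
1.25 y -11.2 z -1.4
1.2 y -11.2 z -0.8
1.15 y -11.2 z -0.3
1.1 y -11.2 z 0.3
1.05 y -11.2 z 0.9
1.0 y -11.2 z 1.4
0.95 y -11.1 z 2.0
0.9 y -11.0 z 2.5
0.85 y -10.8 z 3.1
0.8 y -10.7 z 3.6
0.75 y -10.5 z 4.1
0.7 y -10.2 z 4.7
0.65 y -10.0 z 5.2
0.6 y -9.7 z 5.7
0.55 y -9.4 z 6.1
0.5 y -9.1 z 6.6
0.45 y -8.8 z 7.1
0.4 y -8.4 z 7.5
0.35 y -8.0 z 7.9
0.3 y -7.6 z 8.3
0.25 y -7.2 z 8.7
0.2 y -6.7 z 9.0
0.15 y -6.3 z 9.3
0.1 y -5.8 z 9.6
0.05 y -5.3 z 9.9
0.0 y -4.8 z 10.2
```

```bash

python3 -m jog '[{"fingers":0.0,"x":0,"y":-0.0107,"z":-0.0036,"rx":0,"ry":0,"rz":0},{"fingers":0.0,"x":0,"y":-0.0108,"z":-0.003,"rx":0,"ry":0,"rz":0},{"fingers":0.0,"x":0,"y":-0.011,"z":-0.0025,"rx":0,"ry":0,"rz":0},{"fingers":0.0,"x":0,"y":-0.0111,"z":-0.0019,"rx":0,"ry":0,"rz":0},{"fingers":0.0,"x":0,"y":-0.0112,"z":-0.0014,"rx":0,"ry":0,"rz":0},{"fingers":0.0,"x":0,"y":-0.0112,"z":-0.0008,"rx":0,"ry":0,"rz":0},{"fingers":0.0,"x":0,"y":-0.0112,"z":-0.0003,"rx":0,"ry":0,"rz":0},{"fingers":0.0,"x":0,"y":-0.0112,"z":0.0003,"rx":0,"ry":0,"rz":0}]' >/dev/null
python3 -c 'from h import *;st()'
python3 -m jog '[{"fingers":0.0,"x":0,"y":-0.0112,"z":0.0009,"rx":0,"ry":0,"rz":0},{"fingers":0.0,"x":0,"y":-0.0112,"z":0.0014,"rx":0,"ry":0,"rz":0},{"fingers":0.0,"x":0,"y":-0.0111,"z":0.002,"rx":0,"ry":0,"rz":0},{"fingers":0.0,"x":0,"y":-0.011,"z":0.0025,"rx":0,"ry":0,"rz":0},{"fingers":0.0,"x":0,"y":-0.0108,"z":0.0031,"rx":0,"ry":0,"rz":0},{"fingers":0.0,"x":0,"y":-0.0107,"z":0.0036,"rx":0,"ry":0,"rz":0},{"fingers":0.0,"x":0,"y":-0.0105,"z":0.0041,"rx":0,"ry":0,"rz":0},{"fingers":0.0,"x":0,"y":-0.0102,"z":0.0047,"rx":0,"ry":0,"rz":0}]' >/dev/null
python3 -c 'from h import *;st()'
```

```text
t 43.0 cab [-66.1  -2.6 263.2] world [ 0.5959 -0.1678  0.2632] toolx [ 0.  1. -0.] toolz [ 0.261 -0.001 -0.965] F [1.4 0.8 7.3] w 0.0126 g 31.4 j [ 0.71  0.29 -0.63  1.83  0.23  0.82 -0.11]
t 44.0 cab [-145.4   -2.5  217. ] world [ 0.5169 -0.16    0.217 ] toolx [0. 1. 0.] toolz [ 0.257  0.    -0.966] F [0.9 4.3 2.5] w 0.0125 g 32.5 j [ 0.79  0.21 -0.65  2.04  0.17  0.68 -0.06]
```

```bash

python3 -m jog '[{"fingers":0.0,"x":0,"y":-0.01,"z":0.0052,"rx":0,"ry":0,"rz":0},{"fingers":0.0,"x":0,"y":-0.0097,"z":0.0057,"rx":0,"ry":0,"rz":0},{"fingers":0.0,"x":0,"y":-0.0094,"z":0.0061,"rx":0,"ry":0,"rz":0},{"fingers":0.0,"x":0,"y":-0.0091,"z":0.0066,"rx":0,"ry":0,"rz":0},{"fingers":0.0,"x":0,"y":-0.0088,"z":0.0071,"rx":0,"ry":0,"rz":0},{"fingers":0.0,"x":0,"y":-0.0084,"z":0.0075,"rx":0,"ry":0,"rz":0},{"fingers":0.0,"x":0,"y":-0.008,"z":0.0079,"rx":0,"ry":0,"rz":0},{"fingers":0.0,"x":0,"y":-0.0076,"z":0.0083,"rx":0,"ry":0,"rz":0}]' >/dev/null
python3 -c 'from h import *;st();to([-218,-2.5,79.5],15)'
```

```text
t 45.0 cab [-200.    -2.9  145.9] world [ 0.4626 -0.1551  0.1459] toolx [ 0.001  1.    -0.   ] toolz [ 0.257 -0.    -0.966] F [ 0.9  3.9 -1.4] w 0.0126 g 33.1 j [ 0.78  0.23 -0.62  2.22  0.24  0.48 -0.11]
rot [-0.1  0.  -0. ] shift_after [  0.4 -34.6  59.4] shift_now [  0.4 -34.5  59.5]
```

```bash

python3 -m jog '[{"fingers":0.0,"x":0,"y":-0.0072,"z":0.0087,"rx":0,"ry":0,"rz":0},{"fingers":0.0,"x":0,"y":-0.0067,"z":0.009,"rx":0,"ry":0,"rz":0},{"fingers":0.0,"x":0,"y":-0.0063,"z":0.0093,"rx":0,"ry":0,"rz":0},{"fingers":0.0,"x":0,"y":-0.0058,"z":0.0096,"rx":0,"ry":0,"rz":0},{"fingers":0.0,"x":0,"y":-0.0053,"z":0.0099,"rx":0,"ry":0,"rz":0},{"fingers":0.0,"x":0,"y":-0.004,"z":0.009,"rx":0,"ry":0,"rz":0},{"fingers":0.0,"x":0,"y":0,"z":0.001,"rx":0,"ry":0,"rz":0},{"fingers":0.0,"x":0,"y":0,"z":0,"rx":0,"ry":0,"rz":0}]' >/dev/null
python3 -c 'from h import *;st()'
```

```text
t 46.0 cab [-220.1   -3.    82.2] world [ 0.4425 -0.1532  0.0822] toolx [ 0.001  1.    -0.   ] toolz [ 0.255 -0.    -0.967] F [-4.3  4.3 -1.5] w 0.0126 g 34.1 j [ 0.67  0.31 -0.5   2.32  0.41  0.31 -0.27]
```

```bash

python3 -m jog '[{"fingers":0.04,"x":0,"y":0,"z":0,"rx":0,"ry":0,"rz":0},{"fingers":0.04,"x":0,"y":0,"z":0,"rx":0,"ry":0,"rz":0},{"fingers":0.04,"x":0,"y":0,"z":-0.02,"rx":0,"ry":0,"rz":0},{"fingers":0.04,"x":0,"y":0,"z":-0.04,"rx":0,"ry":0,"rz":0},{"fingers":0.04,"x":0,"y":-0.01,"z":-0.05,"rx":0,"ry":0,"rz":0},{"fingers":0.04,"x":0.04,"y":0,"z":-0.05,"rx":0,"ry":0,"rz":0},{"fingers":0.04,"x":0.06,"y":0,"z":0,"rx":7,"ry":0,"rz":0},{"fingers":0.04,"x":0.06,"y":0,"z":0,"rx":8,"ry":0,"rz":0}]' >/dev/null
python3 -m jog '[{"fingers":0.04,"x":0.06,"y":0,"z":0,"rx":0,"ry":0,"rz":0},{"fingers":0.04,"x":0.06,"y":0,"z":0,"rx":0,"ry":0,"rz":0},{"fingers":0.04,"x":0.06,"y":0,"z":0,"rx":0,"ry":0,"rz":0},{"fingers":0.04,"x":0.06,"y":0,"z":0,"rx":0,"ry":0,"rz":0},{"fingers":0.04,"x":0,"y":0,"z":0,"rx":0,"ry":0,"rz":0},{"fingers":0.04,"x":0,"y":0,"z":0,"rx":0,"ry":0,"rz":0}]' >/dev/null
python3 - <<'E'
from h import *
st()
Q=cab(cloud('top',snap('top','t9.png')[1]));
m=(abs(Q[...,1])<.06)&(Q[...,2]>.075)&(Q[...,2]<.12)&(Q[...,0]<-.205)&(Q[...,0]>-.26)
print(m.sum(),Q[m].mean(0),Q[m].min(0),Q[m].max(0))
p,_=snap('side','s9.png')
E
```

```text
t 47.75 cab [-268.7  390.1  234.1] world [0.4323 0.2427 0.2341] toolx [-0.001  1.     0.002] toolz [ 0.011  0.002 -1.   ] F [-0.3 -0.7 -0.6] w 0.04 g 0.0 j [ 0.27  0.35 -1.09  1.93  0.36  1.07 -1.07]
160 [-2.22391203e-01 -6.86747210e-05  9.46344471e-02] [-0.22922392 -0.05867843  0.08268074] [-0.21438612  0.05797793  0.10195321]
```

View pics/t9.png

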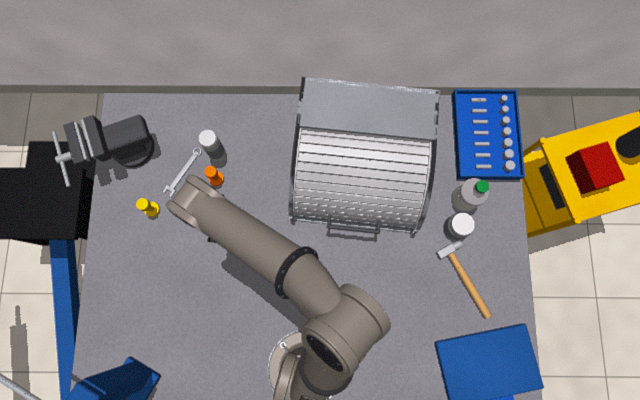

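View pics/s9.png

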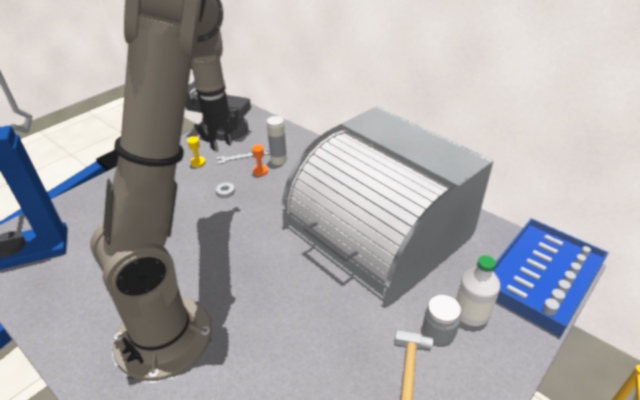

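The shutter is fully down: the bar is at the same place as at the start. All black drivers are off the bench, and the bearing (226,189) and the other bystanders are in place.

```bash
python3 -c 'from bench import r;print(r.hand_in())'
```

```text
the job is handed in; nothing more can be done
None
```

I opened the shutter, hung the four bench drivers in slots 1–4 beside the one already in slot 5, closed the shutter fully and handed the job in at about 48 s; no verdict came back.

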